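# Fit the chain sprocket to the gearbox shaft and lock it with the drive pin

## Task

Fit the yellow sprocket, boss upwards, over the splined shaft of the gearbox: press and turn it until the splines let it drop fully home, flat on the square drive plate. Then push the red-headed steel pin straight down between two spokes into one of the plate's holes until it is home, and let go of everything. Leave the other things on the bench where they are.

Things in the scene. Friction and masses are not known exactly. Their poses are not given: they have to be found in the camera images.
- sprocket_mid (a point): Loose yellow chain sprocket, about 0.4 kg, lying flat, boss up. This point: on its axis, 21 mm above its underside; z up. Rim 137 mm across the teeth (105 mm inside) and four spokes 20 mm wide, all 8 mm thick; brass-coloured eight-sided boss, 50 mm across flats, top 42 mm above the underside. Parallel flats face its own x, y and both diagonals. Spokes lie on the diagonals.
- sprocket: The same sprocket: centre of its underside, same axes. Its through bore is 25.4 mm across, with four slots along the own +x, -x, +y, -y directions (34 mm across the slots). The four openings between the spokes are centred on those directions too. Seated on the splines it can still turn about 4 degrees either way.
- shaft_foot (a point): Shaft axis at the top face of the square steel drive plate (116 x 116 mm), 62 mm above the bench; z up. The gearbox below is a round blue case, 170 mm across, fixed. Shaft and plate cannot turn but are parked at any angle: this point's x and y say NOTHING of that angle. The plate has four blind holes 17 mm wide, 18 mm deep, unchamfered, 43 mm from the axis, in line with the four shaft teeth.
- shaft_tip (a point): Tip of the upright steel shaft, 60 mm above the plate. From the plate up to 46 mm: four straight teeth 90 degrees apart, 8 mm wide, 32 mm over the teeth; then a plain nose, 23 mm in diameter to 52 mm, coned to 15 mm at the tip. The sprocket slips over the nose, lands on the tooth ends (underside 46 mm above the plate) and, once its slots face the teeth (every 90 degrees), drops to the plate.
- pin_mid (a point): Loose drive pin, 0.15 kg, upright: its centre, 50 mm above its foot; z up along it. Steel shank 15 mm in diameter, 70 mm long, with a red head 22 mm in diameter, 30 mm tall on top (100 mm in all). It stands loosely in a 20 mm hole, 30 mm deep, in the middle of a fixed wooden block 90 x 90 x 40 mm.
- pin_foot (a point): Centre of the pin's lower end, nearly sharp-edged. With the sprocket seated a plate hole lies in each opening between spokes, 43 mm from the axis, on the sprocket's own x and y directions give or take the turning play (3 mm sideways). Home, this point is about 18 mm below the plate's top.
- pin: The pin again: origin at the centre of its lower end.
- oil_bottle: Bystander: green bottle with black cap, 64 mm across, 150 mm tall, origin under its centre; leave it alone.
- grease_jar: Bystander: red jar with white lid, 68 mm across, 85 mm tall, origin under its centre; leave it alone.
- piston: Bystander: aluminium piston, 72 mm across, 66 mm tall, origin under its centre; leave it alone.
- wrench: Bystander: steel wrench 190 mm long lying on the bench nearest the robot; leave it alone.
- hammer: Bystander: hammer 260 mm long lying towards the far edge; leave it alone.
- bearing: Bystander: steel bearing ring, 90 mm across, 20 mm tall, lying on the bench; leave it alone.
- screwdriver: Bystander: screwdriver 200 mm long lying on the bench; leave it alone.
Things that resemble listed ones, but are neither listed nor needed, are in the scene too. Several things look just like the sprocket: the one meant starts farthest to the robot's left.

How it is judged:
By the outcome, as a careful person would: the job done as asked, in the order asked, and still so for the second after the job is handed in, with the robot touching nothing.
It also fails if it takes over 72 s, if anything falls off the work surface, if the arm or the gripper's body presses on something with over 40 N, if the wrist force passes 120 N, or if a joint passes its speed limit or range.

## Robot

A 6-joint arm with a two-finger parallel gripper is mounted at the origin on the work surface. World frame = base frame: x ahead of the robot, y to its left, z up, the work surface at z = 0. Lengths are in mm, angles in rad, forces in N, time in s.
With the tool pointing down it reaches from about 350 to 975 mm from the base axis. Payload 7.1 kg.
Tool frame: the origin (TCP) lies between the finger pads; the fingertips stand 8 mm ahead of it and the grasp point (between the pads) lies 11 mm behind it; x points along the fingers, y is the direction in which the jaws open and shut, and the axes are right-handed (so a half turn about x gives the same grasp; the last joint's range is limited). The gripper opens to 88 mm and grips with 3 to 60 N. Pads are 20 mm wide; open, the fingers measure 115 mm over their backs; the gripper's body (75 mm by 178 mm) begins 61 mm behind the grasp point.
Start: joints at [1.159, 0.423, 1.63, -0, 1.089, -0.019], TCP at [239.203, 577.396, 230.675] pointing down, gripper open.
Joint ranges: [-3, 3], [-0.9, 2.11], [0.09, 2.58], [-1.31, 4.45], [0.11, 2.69], [-2.54, 2.54]. Speed limits (rad/s): [2.39, 2.39, 3.01, 3.14, 3.14, 3.14].

## Interface

Orientations are given as a rotation vector (axis times angle).
In Python, from workcell import ctrl gives the robot as it stands.
- The arm moves only by the tool apply_moves, never from a script. Its argument "increments" is a list of rows, each an object with "gripper": the opening in per cent of the stroke, from 0 (shut) to 100 (fully open); "delta_pos": the shift along the tool's x, y, z in cm, a list of three; "dr": the turn, a rotation vector about the tool's x, y, z in rad, a list of three. In form: [{"gripper": gripper, "delta_pos": [dx, dy, dz], "dr": [ax, ay, az]}, ...]. A call has exactly 5 rows; each row shifts and turns the commanded pose from where the row before left it, along the tool's axes as they then stand; what a row does not reach is not made up. A row lasts 1/12 s, in which the tool goes at most 41.7 mm and 7.16 degrees, less where a joint would pass 70% of its speed; a pose out of reach is approached as far as the arm can. A call with a gripper value outside its range is refused whole. The fingers move at their own pace and stop on an object; the grip force is fixed at half the most. Time passes only in rows, so rows that do not move let the fingers close, or fill a call up. It gives the time, the measured TCP pose, the force and the opening at its end, in the units of the state.
- ctrl.get_obs(): the state, without advancing time (a new reading comes with each control period).
- ctrl.get_image(name): name is "scene" or "side" or "wrist"; returns a dict with "img" (420x560x3 uint8, red, green, blue), "range_z" (420x560 float32, mm along the optical axis (not along the pixel's ray), 0 where there is no reading), "mtx" (3x3 intrinsics, pixels), "k1" (the pictures are not rectified: a ray, as slopes to the right and down, at radius r is drawn at 1 + k1 r^2 times it, then the intrinsics apply), "rvec" (rotation vector, rad) and "tvec" (3), from world to camera coordinates, as OpenCV has them. Camera axes: x right, y down, z forward; pixel columns grow to the right and rows downward; lengths in mm; the calibration is good to about 2 mm. A picture is of the moment at which its call begins.
- ctrl.close_job(): hands the job in, once; it reports no verdict.
The state is a dict: "t": time; "qpos": joint angles; "qvel": joint speeds; "joint_torque": joint torques, N m; "ee_pos": TCP position; "orientation": TCP orientation; "ft_force": force on the tool from outside, world axes, zero at the start; "moment": the same for the moment, N m; "width": finger opening in mm.
Only numpy, scipy, OpenCV 4.12 (cv2) and the standard library are available. Lean on these libraries where they do the work, as an engineer would, in place of code of your own. Each camera call takes 0.05 s, during which the arm holds its last target. There are 200 camera calls.

## Working session

There is one attempt and no reset: what is moved stays moved. The work goes in short steps, Python scripts to look and compute and a tool call to move; the robot and the scene stay as the last step left them, time stands still between calls to the robot, and variables do not carry over. Pictures are saved under pics/ and viewed, about 8 in all and at most 12, crops included, and the job is handed in when it is done.

Besides the shell and the picture viewer there is one more tool, called after "Emit:" by a JSON object that holds its "op" and its "data". apply_moves: Moves the arm, as the interface text tells. Its arguments: {"type":"object","properties":{"increments":{"type":"array","items":{"type":"object","properties":{"gripper":{"type":"number"},"delta_pos":{"type":"array","items":{"type":"number"}},"dr":{"type":"array","items":{"type":"number"}}}}}},"required":["increments"]}

```bash
mkdir -p pics
cat > h.py <<'E'
import numpy as np,cv2,json
from workcell import ctrl
def cam(n,save=None):
    d=ctrl.get_image(n)
    if save: cv2.imwrite(f'pics/{save}.png',d['img'][:,:,::-1])
    R=cv2.Rodrigues(np.array(d['rvec'],float))[0]; d['R']=R; d['t']=np.array(d['tvec'],float).ravel(); d['c']=-R.T@d['t']
    return d
def rays(d,uv):
    uv=np.atleast_2d(np.array(uv,float)); K=np.array(d['mtx'])
    p=np.c_[(uv[:,0]-K[0,2])/K[0,0],(uv[:,1]-K[1,2])/K[1,1]]
    s=p.copy()
    for _ in range(20): s=p/(1+d['k1']*(s**2).sum(1,keepdims=True))
    return np.c_[s,np.ones(len(s))]
def onplane(d,uv,z):
    w=rays(d,uv)@d['R']; return d['c']+w*((z-d['c'][2])/w[:,2:3])
def depthpts(d,uv):
    uv=np.atleast_2d(np.array(uv)); z=d['range_z'][uv[:,1].astype(int),uv[:,0].astype(int)]
    return (rays(d,uv)*z[:,None]-d['t'])@d['R']
def cloud(d):
    H,W=d['range_z'].shape; u,v=np.meshgrid(np.arange(W),np.arange(H))
    P=depthpts(d,np.c_[u.ravel(),v.ravel()]).reshape(H,W,3); P[d['range_z']==0]=np.nan
    return P
def proj(d,X):
    c=np.atleast_2d(X)@d['R'].T+d['t']; s=c[:,:2]/c[:,2:]; s=s*(1+d['k1']*(s**2).sum(1,keepdims=True)); K=np.array(d['mtx'])
    return np.c_[s[:,0]*K[0,0]+K[0,2],s[:,1]*K[1,1]+K[1,2]]
def tri(d1,uv1,d2,uv2):
    A=np.zeros((3,3));b=np.zeros(3)
    for d,uv in((d1,uv1),(d2,uv2)):
        w=(rays(d,uv)@d['R'])[0]; w/=np.linalg.norm(w); M=np.eye(3)-np.outer(w,w); A+=M;b+=M@d['c']
    return np.linalg.solve(A,b)
E
python3 - <<'E'
from h import *
for n in('scene','side','wrist'):
    d=cam(n,n+'0'); print(n,d['c'].round(),d['R'][2].round(2),np.array(d['mtx'])[0,0],d['k1'])
a=[cv2.imread(f'pics/{n}0.png') for n in('scene','side')]
o=ctrl.get_obs(); print({k:np.round(v,3).tolist() for k,v in o.items()})
E
```

```text
scene [1230.   63. 1117.] [-0.55 -0.08 -0.83] 409.30438362109413 -0.11767529009685053
side [ -91. -647.  644.] [ 0.61  0.59 -0.53] 382.5471009845907 -0.04080463619473622
wrist [161. 609. 385.] [ 0.28 -0.12 -0.95] 333.44796451205013 -0.06816706499796743
{'t': 0.15, 'qpos': [1.159, 0.424, 1.63, -0.0, 1.089, -0.019], 'qvel': [-0.001, -0.003, -0.002, -0.001, 0.001, 0.001], 'joint_torque': [0.0, -54.498, -27.392, 0.064, 0.02, -0.0], 'ee_pos': [239.022, 577.035, 230.07], 'orientation': [0.307, 1.549, -0.309], 'ft_force': [0.232, -0.728, -0.267], 'moment': [0.057, -0.046, -0.015], 'width': 87.611}
```

View pics/scene0.png

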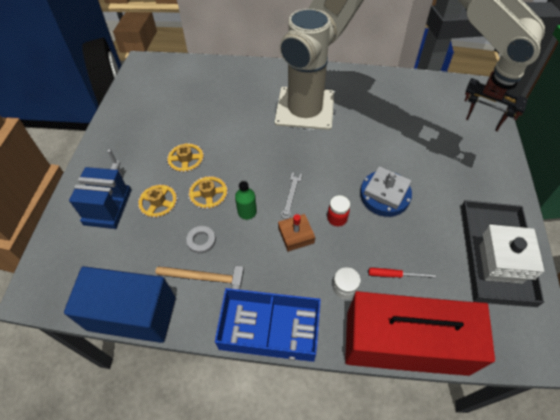

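View pics/side0.png

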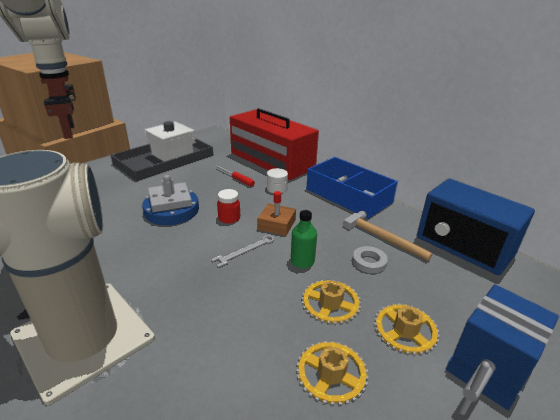

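The scene view faces the robot, so +y is to the image right. It shows three sprockets at (185,156), (157,200) and (208,191), the gearbox at (387,188), the pin at (297,222) and the bottle at (246,200). The target sprocket should be the one at (208,191).

Run:
```python
from h import *
D={n:cam(n) for n in('scene','side')}
for n,d in D.items():
    P=cloud(d); hsv=cv2.cvtColor(d['img'],cv2.COLOR_RGB2HSV); h,s,v=[hsv[...,i].astype(int) for i in range(3)]
    m=((h>12)&(h<32)&(s>130)&(v>70)).astype(np.uint8); m=cv2.morphologyEx(m,cv2.MORPH_CLOSE,np.ones((3,3)))
    N,L,st,c=cv2.connectedComponentsWithStats(m)
    for i in range(1,N):
        if st[i,4]<150: continue
        q=P[L==i]; q=q[~np.isnan(q[:,0])]; q=q[(q[:,2]<60)]
        if len(q)<50: continue
        b=q[q[:,2]>34]; r=q[q[:,2]<20]
        print(n,'yel',c[i].round(),'rim mid',((r[:,:2].max(0)+r[:,:2].min(0))/2).round(),np.ptp(r[:,:2],axis=0).round(),'boss',np.median(b,axis=0).round() if len(b) else None,np.percentile(q[:,2],98).round())
    def obj(name,mask,zr):
        ok=mask&(P[...,2]>zr[0])&(P[...,2]<zr[1])&(P[...,0]>200)&(P[...,0]<900)
        N,L,st,c=cv2.connectedComponentsWithStats(ok.astype(np.uint8))
        for i in range(1,N):
            if st[i,4]<12: continue
            q=P[L==i]; print(n,name,c[i].round(),st[i,4],'mid',((q.max(0)+q.min(0))/2).round(),'ptp',np.ptp(q,axis=0).round(),'med',np.median(q,axis=0).round())
    obj('red',((h<8)|(h>172))&(s>140),(60,130))
    obj('tip',(s<80)&(abs(P[...,1]-230)<120)&(P[...,0]<600),(95,140))
    obj('plate',(s<80)&(abs(P[...,1]-230)<140)&(P[...,0]<600),(54,70))
    obj('green',(h>45)&(h<85)&(s>100),(5,140))
```

```text
scene yel [131.  31.] rim mid [-1221. -1287.] [277. 192.] boss None -407.0
scene yel [185. 156.] rim mid [ 309. -405.] [129. 125.] boss [ 312. -403.   40.] 43.0
scene yel [208. 191.] rim mid [ 452. -287.] [129. 126.] boss [ 454. -286.   40.] 42.0
scene yel [157. 199.] rim mid [ 504. -451.] [130. 127.] boss [ 508. -450.   40.] 43.0
scene yel [  7. 259.] rim mid [  562. -1386.] [ 27. 260.] boss None -426.0
scene red [339. 214.] 26 mid [526. 152.  64.] ptp [17. 49.  8.] med [530. 151.  62.]
scene red [296. 219.] 66 mid [586.  25.  96.] ptp [20. 21. 31.] med [590.  25. 107.]
scene red [350. 317.] 94 mid [864. 192.  97.] ptp [71.  2. 65.] med [864. 193.  96.]
scene tip [391. 177.] 82 mid [401. 306. 110.] ptp [27. 31. 29.] med [404. 305. 110.]
scene plate [387. 187.] 894 mid [400. 300.  62.] ptp [153. 140.  16.] med [410. 299.  62.]
scene green [246. 203.] 491 mid [ 525. -140.   75.] ptp [ 48.  58. 130.] med [ 536. -136.   88.]
side yel [276. 220.] rim mid [579.   2.] [108.  81.] boss [574.  12.  40.] 43.0
side yel [331. 300.] rim mid [ 452. -291.] [132. 129.] boss [ 449. -292.   41.] 43.0
side yel [407. 327.] rim mid [ 506. -453.] [129. 130.] boss [ 503. -456.   42.] 44.0
side yel [332. 371.] rim mid [ 312. -408.] [134. 128.] boss [ 306. -409.   42.] 43.0
side red [277. 150.] 751 mid [855. 357.  95.] ptp [ 89. 346.  70.] med [818. 219.  85.]
side red [277. 197.] 79 mid [584.  20.  97.] ptp [24. 20. 29.] med [579.  16. 101.]
side red [229. 203.] 59 mid [498. 140.  64.] ptp [55. 51.  8.] med [490. 125.  63.]
side tip [167. 180.] 98 mid [396. 301. 110.] ptp [27. 29. 30.] med [393. 298. 109.]
side plate [169. 195.] 705 mid [396. 298.  62.] ptp [148. 141.  16.] med [388. 288.  63.]
side green [303. 244.] 1024 mid [ 508. -151.   72.] ptp [ 55.  57. 133.] med [ 495. -162.   73.]
```

```bash
python3 - <<'E'
from h import *
o=ctrl.get_obs(); R=cv2.Rodrigues(np.array(o['orientation']))[0]; print(R.round(3))
d=cam('wrist'); print('cam in tool',R.T@(d['c']-o['ee_pos']),'cam axes in tool\n',(R.T@d['R'].T).round(3))
E
cat >> h.py <<'E'
def plan(pos,dyaw,n):
    """n rows to world pos with total turn dyaw about world z (tool straight down assumed); prints tool rows (cm)"""
    o=ctrl.get_obs(); R=cv2.Rodrigues(np.array(o['orientation']))[0]; p=np.array(o['ee_pos'])
    s=(np.array(pos)-p)/n; 
    print('tcp',p.round(1),'yawmat y',R[:,1].round(3),'F',np.round(o['ft_force'],1),'w',round(float(o['width']),1),'t',round(o['t'],2))
    a=-dyaw/n
    for i in range(n if abs(a)>1e-6 else 1):
        print((R.T@s/10).round(2).tolist(),'dr',round(a,4)); R=R@cv2.Rodrigues(np.array([a,0,0.]))[0]
def arc(r1,z1,phi1,n):
    o=ctrl.get_obs(); R=cv2.Rodrigues(np.array(o['orientation']))[0]; p=np.array(o['ee_pos'])
    r0=np.hypot(*p[:2]); f0=np.arctan2(p[1],p[0]); print('arc total',phi1-f0)
    for k in range(n):
        f=f0+(phi1-f0)*(k+1)/n; r=r0+(r1-r0)*(k+1)/n
        q=np.array([r*np.cos(f),r*np.sin(f),p[2]+(z1-p[2])/n]); print((R.T@(q-p)/10).round(2).tolist(),-(phi1-f0)/n); p=q.copy(); R=R@cv2.Rodrigues(np.array([-(phi1-f0)/n,0,0]))[0]
        if k in(1,2,n-2): continue
E
python3 -c "
from h import *
arc(500,230,np.arctan2(-288,420),30)"|sed -n '1p;2p;15p;31p'
```

```text
[[-0.     0.383  0.924]
 [-0.001  0.924 -0.383]
 [-1.    -0.001 -0.   ]]
cam in tool [-1.55184355e+02  3.43854354e-02 -8.43245253e+01] cam axes in tool
 [[ 0.    -0.306  0.952]
 [ 1.     0.     0.   ]
 [-0.     0.952  0.306]]
arc total -1.7791385133726307
[0.0, -0.52, 3.68] 0.05930461711242103
[0.0, -0.52, 3.36] 0.05930461711242103
[0.0, -0.5, 2.96] 0.05930461711242103
```

Emit:
{"op": "apply_moves", "data": {"increments": [{"gripper": 100, "delta_pos": [0, -1.33, 3.23], "dr": [0.0528, 0, 0]}, {"gripper": 100, "delta_pos": [0, -1.33, 3.17], "dr": [0.0528, 0, 0]}, {"gripper": 100, "delta_pos": [0, -1.33, 3.1], "dr": [0.0528, 0, 0]}, {"gripper": 100, "delta_pos": [0, -1.33, 3.03], "dr": [0.0528, 0, 0]}, {"gripper": 100, "delta_pos": [0, -1.33, 2.97], "dr": [0.0528, 0, 0]}]}}

```text
t: 0.72
ee_pos: [344.4, 444.4, 230.7]
orientation: [0.516, 1.508, -0.516]
ft_force: [0.7, 0.1, 0.4]
width: 88.0
```

Emit:
{"op": "apply_moves", "data": {"increments": [{"gripper": 100, "delta_pos": [0, -1.33, 2.9], "dr": [0.0528, 0, 0]}, {"gripper": 100, "delta_pos": [0, -1.33, 2.84], "dr": [0.0528, 0, 0]}, {"gripper": 100, "delta_pos": [0, -1.33, 2.77], "dr": [0.0528, 0, 0]}, {"gripper": 100, "delta_pos": [0, -1.33, 2.7], "dr": [0.0528, 0, 0]}, {"gripper": 100, "delta_pos": [0, -1.33, 2.64], "dr": [0.0528, 0, 0]}]}}

```text
t: 1.13
ee_pos: [398.3, 301.1, 230.8]
orientation: [0.721, 1.448, -0.72]
ft_force: [-0.1, 0.3, 0.7]
width: 87.4
```

Run:
```python
from h import *
d=cam('wrist','gear'); o=ctrl.get_obs(); print(np.round(o['ee_pos'],1),np.round(o['qpos'],3)); np.savez('gear.npz',**{k:np.array(v) for k,v in d.items()})
plan([500*np.cos(-.57),500*np.sin(-.57),230],0,1)
```

```text
[398.3 297.1 230.4] [ 0.618  0.236  1.907 -0.002  1.    -0.024]
tcp [398.3 297.1 230.4] yawmat y [ 0.8    0.6   -0.002] F [-1.3 -2.1 -0.8] w 87.7 t 1.18
[0.2, -32.18, 46.73] dr 0.0
```

View pics/gear.png

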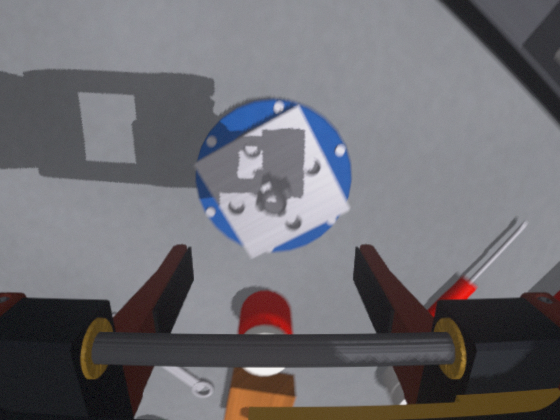

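The wrist view shows plate corners at (299,105), (350,208), (253,258) and (195,165). The holes are near (252,151), (313,166), (293,222) and (237,205), with the shaft in the middle.

Run:
```python
from h import *
d=dict(np.load('gear.npz')); d['k1']=float(d['k1'])
h=onplane(d,[(252,151),(313,166),(293,222),(237,205)],62); print(h.round(1)); c=h.mean(0); print(c,[np.hypot(*(q-c)[:2]).round(1) for q in h],[np.degrees(np.arctan2(*(q-c)[1::-1])).round(1) for q in h])
k=onplane(d,[(299,105),(350,208),(253,258),(195,165)],62); print(k.mean(0).round(1)); c=k.mean(0);print([np.hypot(*(q-c)[:2]).round(1) for q in k],[np.degrees(np.arctan2(*(q-c)[1::-1])).round(1) for q in k])
cr=cv2.resize(d['img'][90:270,180:370,::-1],None,fx=4,fy=4,interpolation=cv2.INTER_CUBIC)[:600]; 
cr=cv2.resize(d['img'][120:260,190:360,::-1],None,fx=4,fy=4,interpolation=cv2.INTER_CUBIC); cv2.imwrite('pics/gearcrop.png',cv2.convertScaleAbs(cr,alpha=1.5))
from math import atan2
arc(500,230,atan2(-288,452)-.0,30)
```

```text
[[360.5 318.   62. ]
 [417.  342.3  62. ]
 [437.6 284.1  62. ]
 [380.6 264.2  62. ]]
[398.94913873 302.15264299  62.        ] [np.float64(41.6), np.float64(44.0), np.float64(42.7), np.float64(42.1)] [np.float64(157.6), np.float64(65.7), np.float64(-25.0), np.float64(-115.8)]
[399.4 302.4  62. ]
[np.float64(82.4), np.float64(81.0), np.float64(82.2), np.float64(81.3)] [np.float64(110.8), np.float64(21.1), np.float64(-69.0), np.float64(-158.8)]
arc total -1.2082460488038143
[0.01, -0.03, 2.0] 0.04027486829346048
[0.01, -0.03, 2.0] 0.04027486829346048
[0.01, -0.03, 2.0] 0.04027486829346048
[0.01, -0.03, 2.0] 0.04027486829346048
[0.01, -0.03, 2.0] 0.04027486829346048
[0.01, -0.03, 2.0] 0.04027486829346048
[0.01, -0.03, 2.0] 0.04027486829346048
[0.01, -0.03, 2.0] 0.04027486829346048
[0.01, -0.03, 2.0] 0.04027486829346048
[0.01, -0.03, 2.0] 0.04027486829346048
[0.01, -0.03, 2.01] 0.04027486829346048
[0.01, -0.03, 2.01] 0.04027486829346048
[0.01, -0.03, 2.01] 0.04027486829346048
[0.01, -0.03, 2.01] 0.04027486829346048
[0.01, -0.03, 2.01] 0.04027486829346048
[0.01, -0.03, 2.01] 0.04027486829346048
[0.01, -0.03, 2.01] 0.04027486829346048
[0.01, -0.03, 2.01] 0.04027486829346048
[0.01, -0.03, 2.01] 0.04027486829346048
[0.01, -0.03, 2.01] 0.04027486829346048
[0.01, -0.03, 2.01] 0.04027486829346048
[0.01, -0.03, 2.01] 0.04027486829346048
[0.01, -0.03, 2.01] 0.04027486829346048
[0.01, -0.03, 2.01] 0.04027486829346048
[0.01, -0.03, 2.01] 0.04027486829346048
[0.01, -0.03, 2.01] 0.04027486829346048
[0.01, -0.03, 2.01] 0.04027486829346048
[0.01, -0.03, 2.01] 0.04027486829346048
[0.01, -0.03, 2.01] 0.04027486829346048
[0.01, -0.03, 2.01] 0.04027486829346048
```

View pics/gearcrop.png

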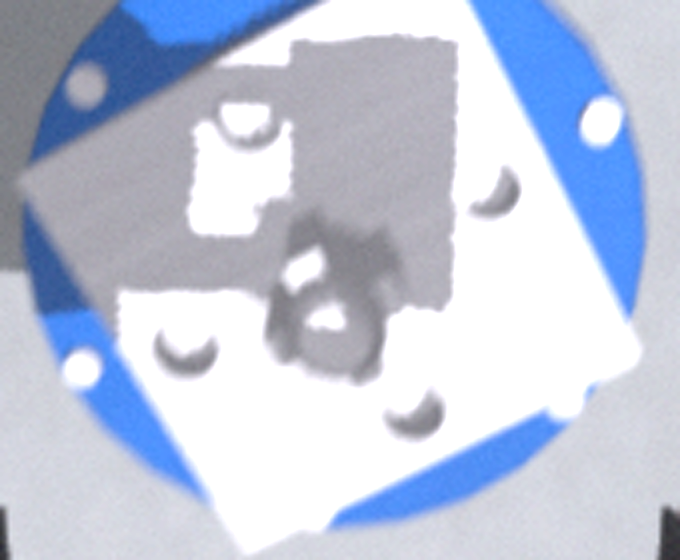

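Shaft axis is at about (399.2, 302.3). Both the corners and the holes put the teeth and holes at about 65.8° (mod 90). Next stop is above the sprocket.

Emit:
{"op": "apply_moves", "data": {"increments": [{"gripper": 100, "delta_pos": [0, 0.08, 3.05], "dr": [0.0604, 0, 0]}, {"gripper": 100, "delta_pos": [0, 0.08, 3.05], "dr": [0.0604, 0, 0]}, {"gripper": 100, "delta_pos": [0, 0.08, 3.05], "dr": [0.0604, 0, 0]}, {"gripper": 100, "delta_pos": [0, 0.08, 3.05], "dr": [0.0604, 0, 0]}, {"gripper": 100, "delta_pos": [0, 0.08, 3.05], "dr": [0.0604, 0, 0]}]}}

```text
t: 1.6
ee_pos: [478.8, 172.1, 230.8]
orientation: [0.952, 1.353, -0.951]
ft_force: [-0.1, -0.0, 0.8]
width: 88.0
```

Emit:
{"op": "apply_moves", "data": {"increments": [{"gripper": 100, "delta_pos": [0, 0.08, 3.1], "dr": [0.0604, 0, 0]}, {"gripper": 100, "delta_pos": [0, 0.08, 3.1], "dr": [0.0604, 0, 0]}, {"gripper": 100, "delta_pos": [0, 0.08, 3.1], "dr": [0.0604, 0, 0]}, {"gripper": 100, "delta_pos": [0, 0.08, 3.1], "dr": [0.0604, 0, 0]}, {"gripper": 100, "delta_pos": [0, 0.08, 3.1], "dr": [0.0604, 0, 0]}]}}

```text
t: 2.02
ee_pos: [517.0, 22.3, 230.8]
orientation: [1.178, 1.229, -1.177]
ft_force: [-0.0, -0.1, 0.4]
width: 88.3
```

Emit:
{"op": "apply_moves", "data": {"increments": [{"gripper": 100, "delta_pos": [0, 0.08, 3.16], "dr": [0.0604, 0, 0]}, {"gripper": 100, "delta_pos": [0, 0.08, 3.16], "dr": [0.0604, 0, 0]}, {"gripper": 100, "delta_pos": [0, 0.08, 3.16], "dr": [0.0604, 0, 0]}, {"gripper": 100, "delta_pos": [0, 0.08, 3.16], "dr": [0.0604, 0, 0]}, {"gripper": 100, "delta_pos": [0, 0.08, 3.16], "dr": [0.0604, 0, 0]}]}}

```text
t: 2.43
ee_pos: [508.8, -135.1, 230.8]
orientation: [1.397, 1.075, -1.397]
ft_force: [0.1, -0.5, -0.5]
width: 88.3
```

Emit:
{"op": "apply_moves", "data": {"increments": [{"gripper": 100, "delta_pos": [0, 0.08, 3.22], "dr": [0.0604, 0, 0]}, {"gripper": 100, "delta_pos": [0, 0.08, 3.22], "dr": [0.0604, 0, 0]}, {"gripper": 100, "delta_pos": [0, 0.08, 3.22], "dr": [0.0604, 0, 0]}, {"gripper": 100, "delta_pos": [0, 0.08, 3.22], "dr": [0.0604, 0, 0]}, {"gripper": 100, "delta_pos": [0, 0.08, 3.22], "dr": [0.0604, 0, 0]}]}}

```text
t: 2.85
ee_pos: [453.0, -285.7, 230.8]
orientation: [1.609, 0.889, -1.609]
ft_force: [0.2, -0.2, 0.1]
width: 88.0
```

Run:
```python
from h import *
d=cam('wrist','spr'); np.savez('spr.npz',**{k:np.array(v) for k,v in d.items()})
o=ctrl.get_obs(); print(np.round(o['ee_pos'],1),np.round(o['qpos'],3))
img=d['img']; cv2.imwrite('pics/sprbig.png',img[:,:,::-1])
P=cloud(d)
hsv=cv2.cvtColor(img,cv2.COLOR_RGB2HSV); h,s,v=[hsv[...,i].astype(int) for i in range(3)]
m=(h>10)&(h<35)&(s>110)&(np.hypot(P[...,0]-452,P[...,1]+288)<85)
top=m&(P[...,2]>36)&(P[...,2]<48); rim=m&(P[...,2]<14)
q=P[top]; print('boss z',np.median(q[:,2]),len(q),cv2.minEnclosingCircle(q[:,:2].astype(np.float32)),cv2.minAreaRect(q[:,:2].astype(np.float32)))
r=P[rim]; print('rim',cv2.minEnclosingCircle(r[:,:2].astype(np.float32)),np.median(r[:,2]))
c=np.array(cv2.minEnclosingCircle(r[:,:2].astype(np.float32))[0])
# spokes: yellow at radius 34..50, z=8 plane
v=r[:,:2]-c; rr=np.hypot(*v.T); a=np.arctan2(v[:,1],v[:,0])[(rr>32)&(rr<49)]
print('spoke angle mod90',np.degrees(np.angle(np.exp(4j*a).mean()))/4,abs(np.exp(4j*a).mean()),len(a))
```

```text
[ 451.  -289.5  230.8] [-0.592  0.292  1.827 -0.003  1.021 -0.024]
boss z 43.20274691950085 1250 ((451.5721435546875, -290.59466552734375), 26.86712074279785) ((451.703857421875, -290.66094970703125), (50.075897216796875, 50.27701950073242), 18.9941463470459)
rim ((449.0856018066406, -293.1943359375), 67.44103240966797) 9.147600081087733
spoke angle mod90 18.489786157739164 0.7522205686402874 1097
```

View pics/spr.png

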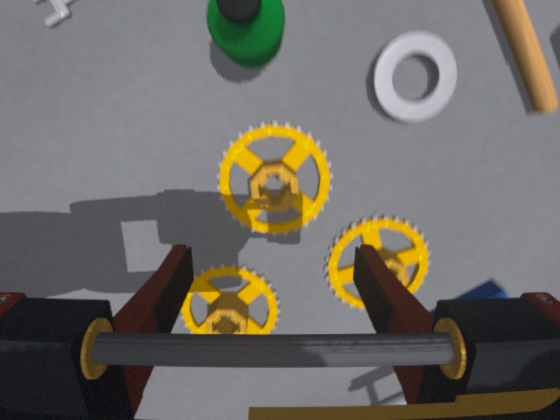

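The view shows the target sprocket centred near (275,180), shadowed but clear, with the bottle well away. Measured: boss top at 43 mm, 50 mm across flats, spokes at 18.5°. All of this matches the text.

Run:
```python
from h import *
o=ctrl.get_obs(); R=cv2.Rodrigues(np.array(o['orientation']))[0]; a=np.degrees(np.arctan2(R[1,1],R[0,1])); print('y ang',a,'turn',np.radians(-26.5-a))
plan([451.6,-290.8,60],np.radians(-26.5-a),5);
```

```text
y ang -32.442397783623576 turn 0.10371440678744498
tcp [ 451.  -289.5  230.8] yawmat y [ 0.844 -0.536  0.001] F [-1.1 -3.4 -0.4] w 88.3 t 2.9
[3.42, 0.02, 0.01] dr -0.0207
[3.42, 0.02, 0.01] dr -0.0207
[3.42, 0.02, 0.01] dr -0.0207
[3.42, 0.02, 0.01] dr -0.0207
[3.42, 0.02, 0.01] dr -0.0207
```

Emit:
{"op": "apply_moves", "data": {"increments": [{"gripper": 100, "delta_pos": [3.42, 0.02, 0.01], "dr": [-0.0207, 0, 0]}, {"gripper": 100, "delta_pos": [3.42, 0.02, 0.01], "dr": [-0.0207, 0, 0]}, {"gripper": 100, "delta_pos": [3.42, 0.02, 0.01], "dr": [-0.0207, 0, 0]}, {"gripper": 100, "delta_pos": [3.42, 0.02, 0.01], "dr": [-0.0207, 0, 0]}, {"gripper": 100, "delta_pos": [3.42, 0.02, 0.01], "dr": [-0.0207, 0, 0]}]}}

```text
t: 3.32
ee_pos: [454.2, -285.1, 58.4]
orientation: [1.535, 0.959, -1.534]
ft_force: [0.4, 0.8, 0.3]
width: 87.7
```

Emit:
{"op": "apply_moves", "data": {"increments": [{"gripper": 100, "delta_pos": [0, 0, 0], "dr": [0, 0, 0]}, {"gripper": 100, "delta_pos": [0, 0, 0], "dr": [0, 0, 0]}, {"gripper": 100, "delta_pos": [0, 0, 0], "dr": [0, 0, 0]}, {"gripper": 100, "delta_pos": [0, 0, 0], "dr": [0, 0, 0]}, {"gripper": 100, "delta_pos": [0, 0, 0], "dr": [0, 0, 0]}]}}

```text
t: 3.73
ee_pos: [455.5, -285.9, 62.0]
orientation: [1.536, 0.955, -1.533]
ft_force: [-0.4, 0.0, 0.3]
width: 87.7
```

Run:
```python
from h import *
plan([451.6,-290.8,20],0,5); d=cam('wrist','s2')
o=ctrl.get_obs(); R=cv2.Rodrigues(np.array(o['orientation']))[0]; print(np.degrees(np.arctan2(R[1,1],R[0,1])))
```

```text
tcp [ 455.5 -285.9   62. ] yawmat y [ 0.898 -0.439  0.004] F [-0.4  0.   0.3] w 87.7 t 3.73
[0.84, -0.03, 0.12] dr 0.0
-26.048224991603725
```

Emit:
{"op": "apply_moves", "data": {"increments": [{"gripper": 100, "delta_pos": [0.84, -0.03, 0.12], "dr": [0, 0, 0]}, {"gripper": 100, "delta_pos": [0.84, -0.03, 0.12], "dr": [0, 0, 0]}, {"gripper": 100, "delta_pos": [0.84, -0.03, 0.12], "dr": [0, 0, 0]}, {"gripper": 100, "delta_pos": [0.84, -0.03, 0.12], "dr": [0, 0, 0]}, {"gripper": 100, "delta_pos": [0.84, -0.03, 0.12], "dr": [0, 0, 0]}]}}

```text
t: 4.2
ee_pos: [449.7, -289.7, 16.4]
orientation: [1.536, 0.96, -1.536]
ft_force: [0.4, 0.8, -0.7]
width: 87.7
```

Emit:
{"op": "apply_moves", "data": {"increments": [{"gripper": 100, "delta_pos": [0, 0, 0], "dr": [0, 0, 0]}, {"gripper": 100, "delta_pos": [0, 0, 0], "dr": [0, 0, 0]}, {"gripper": 100, "delta_pos": [0, 0, 0], "dr": [0, 0, 0]}, {"gripper": 0, "delta_pos": [0, 0, 0], "dr": [0, 0, 0]}, {"gripper": 0, "delta_pos": [0, 0, 0], "dr": [0, 0, 0]}]}}

```text
t: 4.62
ee_pos: [450.0, -289.8, 17.6]
orientation: [1.536, 0.959, -1.536]
ft_force: [0.4, 0.6, -0.7]
width: 77.8
```

Emit:
{"op": "apply_moves", "data": {"increments": [{"gripper": 0, "delta_pos": [0, 0, 0], "dr": [0, 0, 0]}, {"gripper": 0, "delta_pos": [0, 0, 0], "dr": [0, 0, 0]}, {"gripper": 0, "delta_pos": [0, 0, 0], "dr": [0, 0, 0]}, {"gripper": 0, "delta_pos": [0, 0, 0], "dr": [0, 0, 0]}, {"gripper": 0, "delta_pos": [0, 0, 0], "dr": [0, 0, 0]}]}}

```text
t: 5.03
ee_pos: [450.5, -290.0, 17.8]
orientation: [1.536, 0.958, -1.535]
ft_force: [1.2, -0.6, 0.3]
width: 50.2
```

Emit:
{"op": "apply_moves", "data": {"increments": [{"gripper": 0, "delta_pos": [0, 0, 0], "dr": [0, 0, 0]}, {"gripper": 0, "delta_pos": [0, 0, 0], "dr": [0, 0, 0]}, {"gripper": 0, "delta_pos": [0, 0, 0], "dr": [0, 0, 0]}, {"gripper": 0, "delta_pos": [0, 0, 0], "dr": [0, 0, 0]}, {"gripper": 0, "delta_pos": [0, 0, 0], "dr": [0, 0, 0]}]}}

```text
t: 5.45
ee_pos: [450.5, -290.0, 17.8]
orientation: [1.536, 0.958, -1.535]
ft_force: [1.7, 0.0, 1.6]
width: 49.9
```

Emit:
{"op": "apply_moves", "data": {"increments": [{"gripper": 0, "delta_pos": [-1, 0, 0], "dr": [0, 0, 0]}, {"gripper": 0, "delta_pos": [-3, 0, 0], "dr": [0, 0, 0]}, {"gripper": 0, "delta_pos": [-4, 0, 0], "dr": [0, 0, 0]}, {"gripper": 0, "delta_pos": [-4, 0, 0], "dr": [0, 0, 0]}, {"gripper": 0, "delta_pos": [-4, 0, 0], "dr": [0, 0, 0]}]}}

```text
t: 5.87
ee_pos: [448.5, -288.8, 178.9]
orientation: [1.535, 0.962, -1.538]
ft_force: [0.6, -0.6, -4.2]
width: 50.1
```

Emit:
{"op": "apply_moves", "data": {"increments": [{"gripper": 0, "delta_pos": [-3, 0, 0], "dr": [0, 0, 0]}, {"gripper": 0, "delta_pos": [-2, 0, 0], "dr": [0, 0, 0]}, {"gripper": 0, "delta_pos": [0, 0, 0], "dr": [0, 0, 0]}, {"gripper": 0, "delta_pos": [0, 0, 0], "dr": [0, 0, 0]}, {"gripper": 0, "delta_pos": [0, 0, 0], "dr": [0, 0, 0]}]}}

```text
t: 6.28
ee_pos: [448.7, -288.9, 226.0]
orientation: [1.535, 0.962, -1.538]
ft_force: [-1.2, -0.7, -4.9]
width: 50.1
```

```bash
cat > held.py <<'E'
from h import *
def held(name,show=True):
    d=cam('wrist',name); o=ctrl.get_obs(); p=np.array(o['ee_pos']); R=cv2.Rodrigues(np.array(o['orientation']))[0]
    T=(cloud(d)-p)@R   # tool coords
    hsv=cv2.cvtColor(d['img'],cv2.COLOR_RGB2HSV); h,s,v=[hsv[...,i].astype(int) for i in range(3)]
    m=(h>10)&(h<35)&(s>110)&(np.hypot(T[...,1],T[...,2])<85)
    top=T[m&(T[...,0]<-18)&(T[...,0]>-32)]; rim=T[m&(T[...,0]>2)&(T[...,0]<16)]
    print('boss x',np.median(top[:,0]),len(top),'mid',(top.max(0)+top.min(0))/2,np.ptp(top,axis=0))
    yz=rim[:,1:]; print('rim x',np.median(rim[:,0]),'range',yz.min(0),yz.max(0))
    c=np.array(cv2.minEnclosingCircle(yz.astype(np.float32))[0]); print('circ',cv2.minEnclosingCircle(yz.astype(np.float32)))
    v=yz-c; rr=np.hypot(*v.T); a=np.arctan2(v[:,1],v[:,0])[(rr>32)&(rr<49)]; print('spokes in tool mod90',np.degrees(np.angle(np.exp(4j*a).mean()))/4)
    # tilt
    A=np.c_[yz,np.ones(len(yz))]; k=np.linalg.lstsq(A,rim[:,0],rcond=None)[0]; print('tilt deg y,z',np.degrees(k[:2]))
E
python3 - <<'E'
from held import *
held('held1')
arc(500,232,np.arctan2(302.3,399.2),30)
E
```

```text
boss x -25.564418542669753 6977 mid [-24.96979566   0.413276    -2.73182085] [13.92175551 70.22684921 47.18799347]
rim x 8.286894334350333 range [-66.07748001 -65.20180665] [68.46481849 49.89525163]
circ ((1.3590208292007446, -0.40837880969047546), 67.47871398925781)
spokes in tool mod90 44.093777208547166
tilt deg y,z [-0.01649424  0.33130947]
arc total 1.2202035553001824
[-0.02, 0.1, -2.17] -0.04067345184333941
[-0.02, 0.1, -2.16] -0.04067345184333941
[-0.02, 0.1, -2.16] -0.04067345184333941
[-0.02, 0.1, -2.15] -0.04067345184333941
[-0.02, 0.1, -2.15] -0.04067345184333941
[-0.02, 0.1, -2.15] -0.04067345184333941
[-0.01, 0.1, -2.14] -0.04067345184333941
[-0.01, 0.1, -2.14] -0.04067345184333941
[-0.01, 0.1, -2.13] -0.04067345184333941
[-0.01, 0.09, -2.13] -0.04067345184333941
[-0.01, 0.09, -2.12] -0.04067345184333941
[-0.01, 0.09, -2.12] -0.04067345184333941
[-0.01, 0.09, -2.11] -0.04067345184333941
[-0.01, 0.09, -2.11] -0.04067345184333941
[-0.01, 0.09, -2.11] -0.04067345184333941
[-0.01, 0.09, -2.1] -0.04067345184333941
[-0.01, 0.09, -2.1] -0.04067345184333941
[-0.01, 0.09, -2.09] -0.04067345184333941
[-0.01, 0.09, -2.09] -0.04067345184333941
[-0.0, 0.09, -2.08] -0.04067345184333941
[-0.0, 0.09, -2.08] -0.04067345184333941
[-0.0, 0.09, -2.07] -0.04067345184333941
[-0.0, 0.09, -2.07] -0.04067345184333941
[-0.0, 0.09, -2.06] -0.04067345184333941
[-0.0, 0.09, -2.06] -0.04067345184333941
[-0.0, 0.09, -2.06] -0.04067345184333941
[-0.0, 0.09, -2.05] -0.04067345184333941
[-0.0, 0.09, -2.05] -0.04067345184333941
[-0.0, 0.09, -2.04] -0.04067345184333941
[0.0, 0.09, -2.04] -0.04067345184333941
```

View pics/held1.png

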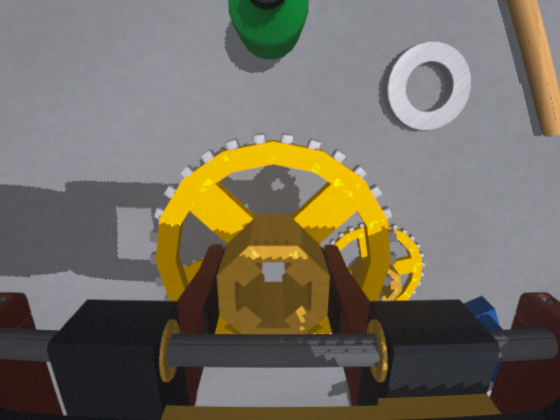

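Held squarely: spokes at 44° in the tool frame, tilt 0.3°, centre near the TCP. I'll swing back to the gearbox and then turn to the tooth angle.

Emit:
{"op": "apply_moves", "data": {"increments": [{"gripper": 0, "delta_pos": [0, 0.12, -3.24], "dr": [-0.061, 0, 0]}, {"gripper": 0, "delta_pos": [0, 0.12, -3.23], "dr": [-0.061, 0, 0]}, {"gripper": 0, "delta_pos": [0, 0.12, -3.22], "dr": [-0.061, 0, 0]}, {"gripper": 0, "delta_pos": [0, 0.12, -3.21], "dr": [-0.061, 0, 0]}, {"gripper": 0, "delta_pos": [0, 0.12, -3.2], "dr": [-0.061, 0, 0]}]}}

```text
t: 6.75
ee_pos: [507.5, -138.5, 225.3]
orientation: [1.315, 1.14, -1.319]
ft_force: [0.7, -0.4, -4.5]
width: 49.6
```

Emit:
{"op": "apply_moves", "data": {"increments": [{"gripper": 0, "delta_pos": [0, 0.12, -3.2], "dr": [-0.061, 0, 0]}, {"gripper": 0, "delta_pos": [0, 0.12, -3.19], "dr": [-0.061, 0, 0]}, {"gripper": 0, "delta_pos": [0, 0.12, -3.18], "dr": [-0.061, 0, 0]}, {"gripper": 0, "delta_pos": [0, 0.12, -3.17], "dr": [-0.061, 0, 0]}, {"gripper": 0, "delta_pos": [0, 0.12, -3.16], "dr": [-0.061, 0, 0]}]}}

```text
t: 7.17
ee_pos: [517.4, 19.6, 225.4]
orientation: [1.09, 1.283, -1.094]
ft_force: [0.5, 0.1, -3.9]
width: 49.9
```

Emit:
{"op": "apply_moves", "data": {"increments": [{"gripper": 0, "delta_pos": [0, 0.12, -3.15], "dr": [-0.061, 0, 0]}, {"gripper": 0, "delta_pos": [0, 0.12, -3.14], "dr": [-0.061, 0, 0]}, {"gripper": 0, "delta_pos": [0, 0.12, -3.13], "dr": [-0.061, 0, 0]}, {"gripper": 0, "delta_pos": [0, 0.12, -3.12], "dr": [-0.061, 0, 0]}, {"gripper": 0, "delta_pos": [0, 0.12, -3.11], "dr": [-0.061, 0, 0]}]}}

```text
t: 7.58
ee_pos: [480.1, 170.7, 225.4]
orientation: [0.859, 1.396, -0.864]
ft_force: [0.5, 0.9, -4.3]
width: 49.5
```

Emit:
{"op": "apply_moves", "data": {"increments": [{"gripper": 0, "delta_pos": [0, 0.12, -3.1], "dr": [-0.061, 0, 0]}, {"gripper": 0, "delta_pos": [0, 0.12, -3.09], "dr": [-0.061, 0, 0]}, {"gripper": 0, "delta_pos": [0, 0.12, -3.08], "dr": [-0.061, 0, 0]}, {"gripper": 0, "delta_pos": [0, 0.12, -3.07], "dr": [-0.061, 0, 0]}, {"gripper": 0, "delta_pos": [0, 0.12, -3.06], "dr": [-0.061, 0, 0]}]}}

```text
t: 8.0
ee_pos: [400.5, 301.7, 225.5]
orientation: [0.624, 1.48, -0.63]
ft_force: [1.0, -0.1, -4.5]
width: 50.2
```

Emit:
{"op": "apply_moves", "data": {"increments": [{"gripper": 0, "delta_pos": [0, 0, 0], "dr": [-0.095, 0, 0]}, {"gripper": 0, "delta_pos": [0, 0, 0], "dr": [-0.095, 0, 0]}, {"gripper": 0, "delta_pos": [0, 0, 0], "dr": [-0.095, 0, 0]}, {"gripper": 0, "delta_pos": [0, 0, 0], "dr": [-0.095, 0, 0]}, {"gripper": 0, "delta_pos": [0, 0, 0], "dr": [0, 0, 0]}]}}

```text
t: 8.42
ee_pos: [401.1, 300.5, 225.5]
orientation: [0.328, 1.548, -0.333]
ft_force: [0.1, 0.3, -5.0]
width: 49.9
```

Emit:
{"op": "apply_moves", "data": {"increments": [{"gripper": 0, "delta_pos": [0, 0, 0], "dr": [0, 0, 0]}, {"gripper": 0, "delta_pos": [0, 0, 0], "dr": [0, 0, 0]}, {"gripper": 0, "delta_pos": [0, 0, 0], "dr": [0, 0, 0]}, {"gripper": 0, "delta_pos": [0, 0, 0], "dr": [0, 0, 0]}, {"gripper": 0, "delta_pos": [0, 0, 0], "dr": [0, 0, 0]}]}}

```text
t: 8.83
ee_pos: [402.3, 301.0, 227.6]
orientation: [0.334, 1.545, -0.334]
ft_force: [-0.6, -0.1, -4.7]
width: 50.1
```

Run:
```python
from held import *
held('held2')
o=ctrl.get_obs(); R=cv2.Rodrigues(np.array(o['orientation']))[0]; print('yang',np.degrees(np.arctan2(R[1,1],R[0,1])),R[:,0].round(4),np.round(o['qpos'],3)); plan([399.2,302.3,150],0,5)
```

```text
boss x -25.05883085936817 6773 mid [-24.73786806  -0.28612276  -2.36725969] [13.47479938 51.9794268  47.07057358]
rim x 8.777528829274377 range [-65.61634356 -64.88384709] [65.7610969  50.74129602]
circ ((0.31723523139953613, 1.2742758989334106), 66.1623764038086)
spokes in tool mod90 44.63471113243886
tilt deg y,z [0.03436711 0.30993778]
yang 65.58972758743968 [-0.  0. -1.] [ 0.619  0.247  1.899  0.     0.995 -0.526]
tcp [402.3 301.  227.7] yawmat y [0.413 0.911 0.   ] F [ 0.  -0.4 -4.9] w 49.9 t 8.88
[1.55, -0.0, -0.07] dr 0.0
```

View pics/held2.png

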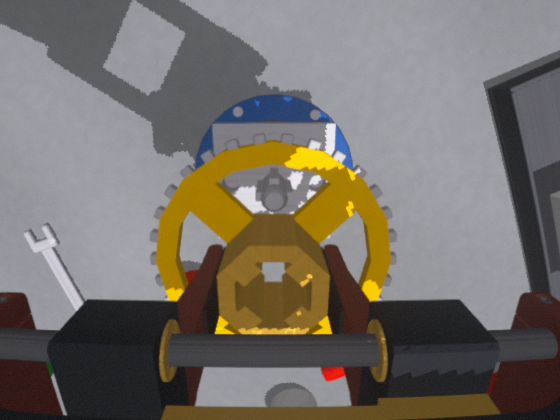

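Seen between the spokes, the shaft tip is at about (274,197). The plate edges are parallel to the image, so the yaw is right. I'll measure the tip relative to the bore in this same view.

Run:
```python
from h import *
d=cam('wrist'); o=ctrl.get_obs(); p=np.array(o['ee_pos']); R=cv2.Rodrigues(np.array(o['orientation']))[0]
P=cloud(d); T=(P-p)@R
m=(np.hypot(P[...,0]-400,P[...,1]-302)<20)&(P[...,2]>105)&(P[...,2]<130)
for lo in(105,113,118):
    q=P[m&(P[...,2]>lo)]; t=T[m&(P[...,2]>lo)]
    print(lo,len(q),'world mid',((q.max(0)+q.min(0))/2).round(1),np.ptp(q,axis=0).round(1),'tool mid',((t.max(0)+t.min(0))/2).round(1),'med',np.median(q,axis=0).round(1))
t=T[(abs(T[...,0]+25)<4)&(np.hypot(T[...,1],T[...,2])<30)]  # boss top ring
for lo in (8,12,16): 
    b=t[abs(t[:,1])<lo]; print(lo,len(b),b[:,2].min(),b[:,2].max())
# bore edge at boss top along z at y~0
col=T[(abs(T[...,1])<2.5)&(abs(T[...,2])<32)]; c=col[abs(col[:,0]+25)<3][:,2]; print(np.unique(c.round()))
row=T[(abs(T[...,2])<2.5)&(abs(T[...,1])<32)]; c=row[abs(row[:,0]+25)<3][:,1]; print(np.unique(c.round()))
```

```text
105 804 world mid [397.8 303.5 115.1] [31.  32.1 19.8] tool mid [112.6   0.5  -5.2] med [395.2 305.  118.7]
113 560 world mid [398.2 303.4 119. ] [23.  22.2 12. ] tool mid [ 1.087e+02  1.000e-01 -5.100e+00] med [396.  304.3 121.8]
118 436 world mid [398.  303.5 121.6] [20.8 19.8  7. ] tool mid [ 1.061e+02  1.000e-01 -4.900e+00] med [396.8 303.9 122.7]
8 1433 -25.90755943369846 21.128663715524876
12 2642 -25.90755943369846 21.49529192061864
16 3784 -25.90755943369846 21.49529192061864
[-26. -25. -24. -23. -22. -21. -20. -19. -18. -17.  16.  17.  18.  19.
  20.  21.]
[-25. -24. -23. -22. -21. -20. -19. -18. -17.  17.  18.  19.  20.  21.
  22.  23.  24.  25.]
```

Emit:
{"op": "apply_moves", "data": {"increments": [{"gripper": 0, "delta_pos": [1.6, 0, -0.08], "dr": [0, 0, 0]}, {"gripper": 0, "delta_pos": [1.6, 0, -0.08], "dr": [0, 0, 0]}, {"gripper": 0, "delta_pos": [1.6, 0, -0.08], "dr": [0, 0, 0]}, {"gripper": 0, "delta_pos": [1.6, 0, -0.08], "dr": [0, 0, 0]}, {"gripper": 0, "delta_pos": [1.6, 0, -0.08], "dr": [0, 0, 0]}]}}

```text
t: 9.35
ee_pos: [398.8, 302.9, 147.2]
orientation: [0.334, 1.544, -0.333]
ft_force: [-0.7, 0.2, -4.4]
width: 50.0
```

Emit:
{"op": "apply_moves", "data": {"increments": [{"gripper": 0, "delta_pos": [0.3, 0, 0], "dr": [0, 0, 0]}, {"gripper": 0, "delta_pos": [0.3, 0, 0], "dr": [0, 0, 0]}, {"gripper": 0, "delta_pos": [0.2, 0, 0], "dr": [0, 0, 0]}, {"gripper": 0, "delta_pos": [0.2, 0, 0], "dr": [0, 0, 0]}, {"gripper": 0, "delta_pos": [0, 0, 0], "dr": [0, 0, 0]}]}}

```text
t: 9.77
ee_pos: [399.0, 302.9, 138.2]
orientation: [0.334, 1.544, -0.333]
ft_force: [-0.4, -0.5, -4.3]
width: 49.9
```

```bash
python3 -c "
from h import *
plan([398.8,302.7,130],0,1);o=ctrl.get_obs();print(o['ft_force'],o['moment'])
d=cam('scene','m1'); cv2.imwrite('pics/m1c.png',cv2.resize(d['img'][100:240,310:480,::-1],None,fx=4,fy=4))"
```

```text
tcp [399.  302.9 138.2] yawmat y [0.413 0.911 0.001] F [-0.4 -0.5 -4.3] w 49.9 t 9.77
[0.82, -0.03, -0.01] dr 0.0
[-0.37493747 -0.48832486 -4.31227411] [-0.02748441 -0.02895178  0.02150217]
```

Emit:
{"op": "apply_moves", "data": {"increments": [{"gripper": 0, "delta_pos": [0.2, 0, 0], "dr": [0, 0, 0]}, {"gripper": 0, "delta_pos": [0.2, 0, 0], "dr": [0, 0, 0]}, {"gripper": 0, "delta_pos": [0.2, 0, 0], "dr": [0, 0, 0]}, {"gripper": 0, "delta_pos": [0.2, 0, 0], "dr": [0, 0, 0]}, {"gripper": 0, "delta_pos": [0.2, 0, 0], "dr": [0, 0, 0]}]}}

```text
t: 10.23
ee_pos: [398.6, 302.7, 127.5]
orientation: [0.334, 1.545, -0.334]
ft_force: [0.2, -0.2, -3.9]
width: 49.9
```

Emit:
{"op": "apply_moves", "data": {"increments": [{"gripper": 0, "delta_pos": [0.2, 0, 0], "dr": [0, 0, 0]}, {"gripper": 0, "delta_pos": [0.1, 0, 0], "dr": [0, 0, 0]}, {"gripper": 0, "delta_pos": [0.1, 0, 0], "dr": [0, 0, 0]}, {"gripper": 0, "delta_pos": [0, 0, 0], "dr": [0, 0, 0]}, {"gripper": 0, "delta_pos": [0, 0, 0], "dr": [0, 0, 0]}]}}

```text
t: 10.65
ee_pos: [398.6, 302.7, 123.6]
orientation: [0.334, 1.545, -0.334]
ft_force: [-0.2, -0.1, -3.8]
width: 49.7
```

Emit:
{"op": "apply_moves", "data": {"increments": [{"gripper": 0, "delta_pos": [0.2, 0, 0], "dr": [0, 0, 0]}, {"gripper": 0, "delta_pos": [0.2, 0, 0], "dr": [0, 0, 0]}, {"gripper": 0, "delta_pos": [0.2, 0, 0], "dr": [0, 0, 0]}, {"gripper": 0, "delta_pos": [0.2, 0, 0], "dr": [0, 0, 0]}, {"gripper": 0, "delta_pos": [0, 0, 0], "dr": [0, 0, 0]}]}}

```text
t: 11.07
ee_pos: [398.5, 302.7, 115.2]
orientation: [0.333, 1.545, -0.334]
ft_force: [-0.1, 0.2, -4.7]
width: 50.0
```

Emit:
{"op": "apply_moves", "data": {"increments": [{"gripper": 0, "delta_pos": [0.5, 0, 0], "dr": [0, 0, 0]}, {"gripper": 0, "delta_pos": [0.5, 0, 0], "dr": [0, 0, 0]}, {"gripper": 0, "delta_pos": [0.5, 0, 0], "dr": [0, 0, 0]}, {"gripper": 0, "delta_pos": [0.5, 0, 0], "dr": [0, 0, 0]}, {"gripper": 0, "delta_pos": [0.5, 0, 0], "dr": [0, 0, 0]}]}}

```text
t: 11.48
ee_pos: [398.6, 302.7, 90.0]
orientation: [0.334, 1.545, -0.334]
ft_force: [-1.0, 0.1, -2.7]
width: 50.1
```

Emit:
{"op": "apply_moves", "data": {"increments": [{"gripper": 0, "delta_pos": [0.2, 0, 0], "dr": [0, 0, 0]}, {"gripper": 0, "delta_pos": [0.2, 0, 0], "dr": [0, 0, 0]}, {"gripper": 0, "delta_pos": [0.2, 0, 0], "dr": [0, 0, 0]}, {"gripper": 0, "delta_pos": [0.2, 0, 0], "dr": [0, 0, 0]}, {"gripper": 0, "delta_pos": [0, 0, 0], "dr": [0, 0, 0]}]}}

```text
t: 11.9
ee_pos: [398.6, 302.7, 82.4]
orientation: [0.334, 1.545, -0.334]
ft_force: [-1.2, 1.3, -5.9]
width: 49.9
```

Emit:
{"op": "apply_moves", "data": {"increments": [{"gripper": 0, "delta_pos": [0.1, 0, 0], "dr": [0, 0, 0]}, {"gripper": 0, "delta_pos": [0.1, 0, 0], "dr": [0, 0, 0]}, {"gripper": 0, "delta_pos": [0.1, 0, 0], "dr": [0, 0, 0]}, {"gripper": 0, "delta_pos": [0, 0, 0], "dr": [0, 0, 0]}, {"gripper": 0, "delta_pos": [0, 0, 0], "dr": [0, 0, 0]}]}}

```text
t: 12.32
ee_pos: [398.7, 302.8, 79.8]
orientation: [0.334, 1.545, -0.333]
ft_force: [-2.1, 0.8, -1.6]
width: 50.1
```

Emit:
{"op": "apply_moves", "data": {"increments": [{"gripper": 0, "delta_pos": [0.1, 0, 0], "dr": [0, 0, 0]}, {"gripper": 0, "delta_pos": [0, 0, 0], "dr": [0, 0, 0]}, {"gripper": 0, "delta_pos": [0, 0, 0], "dr": [0, 0, 0]}, {"gripper": 100, "delta_pos": [0, 0, 0], "dr": [0, 0, 0]}, {"gripper": 100, "delta_pos": [0, 0, 0], "dr": [0, 0, 0]}]}}

```text
t: 12.73
ee_pos: [399.3, 302.9, 79.1]
orientation: [0.334, 1.544, -0.333]
ft_force: [-0.2, -0.3, 0.2]
width: 59.6
```

Emit:
{"op": "apply_moves", "data": {"increments": [{"gripper": 100, "delta_pos": [0, 0, 0], "dr": [0, 0, 0]}, {"gripper": 100, "delta_pos": [0, 0, 0], "dr": [0, 0, 0]}, {"gripper": 100, "delta_pos": [0, 0, 0], "dr": [0, 0, 0]}, {"gripper": 100, "delta_pos": [0, 0, 0], "dr": [0, 0, 0]}, {"gripper": 100, "delta_pos": [0, 0, 0], "dr": [0, 0, 0]}]}}

```text
t: 13.15
ee_pos: [398.7, 302.7, 78.6]
orientation: [0.333, 1.545, -0.334]
ft_force: [0.4, -1.2, 1.1]
width: 87.6
```

Emit:
{"op": "apply_moves", "data": {"increments": [{"gripper": 100, "delta_pos": [-1, 0, 0], "dr": [0, 0, 0]}, {"gripper": 100, "delta_pos": [-3, 0, 0], "dr": [0, 0, 0]}, {"gripper": 100, "delta_pos": [-3, 0, 0], "dr": [0, 0, 0]}, {"gripper": 100, "delta_pos": [-4, 0, 0], "dr": [0, 0, 0]}, {"gripper": 100, "delta_pos": [-4, 0, 0], "dr": [0, 0, 0]}]}}

```text
t: 13.57
ee_pos: [397.9, 302.2, 230.5]
orientation: [0.333, 1.546, -0.335]
ft_force: [0.9, 0.4, -0.1]
width: 88.1
```

Emit:
{"op": "apply_moves", "data": {"increments": [{"gripper": 100, "delta_pos": [0, 0, 0], "dr": [0, 0, 0]}, {"gripper": 100, "delta_pos": [0, 0, 0], "dr": [0, 0, 0]}, {"gripper": 100, "delta_pos": [0, 0, 0], "dr": [0, 0, 0]}, {"gripper": 100, "delta_pos": [0, 0, 0], "dr": [0, 0, 0]}, {"gripper": 100, "delta_pos": [0, 0, 0], "dr": [0, 0, 0]}]}}

```text
t: 13.98
ee_pos: [397.8, 302.1, 227.2]
orientation: [0.332, 1.547, -0.336]
ft_force: [-0.0, -0.4, 1.1]
width: 88.0
```

Run:
```python
from h import *
d=cam('wrist','seat'); np.savez('seat.npz',**{k:np.array(v) for k,v in d.items()})
P=cloud(d); hsv=cv2.cvtColor(d['img'],cv2.COLOR_RGB2HSV); h,s,v=[hsv[...,i].astype(int) for i in range(3)]
m=(h>10)&(h<35)&(s>110)&(np.hypot(P[...,0]-399,P[...,1]-302)<80)
b=P[m&(P[...,2]>95)&(P[...,2]<112)]; r=P[m&(P[...,2]<80)]
print('boss z',np.median(b[:,2]),(b.max(0)+b.min(0))/2,np.ptp(b,axis=0)); print('rim z',np.median(r[:,2]),np.percentile(r[:,2],[5,95]),cv2.minEnclosingCircle(r[:,:2].astype(np.float32)))
c=np.array([399,302.6]); w=r[:,:2]-c; rr=np.hypot(*w.T); a=np.arctan2(w[:,1],w[:,0])[(rr>32)&(rr<49)]; print('spokes',np.degrees(np.angle(np.exp(4j*a).mean()))/4)
o=ctrl.get_obs();print(np.round(o['ee_pos'],1)); arc(575,230,np.arctan2(23,585)+.1,10)
x0=d['img'][20:300,130:430,::-1]; cv2.imwrite('pics/seatc.png',cv2.resize(x0,None,fx=2,fy=2,interpolation=cv2.INTER_CUBIC))
```

```text
boss z 105.14160226802767 [398.42765128 302.31314446 101.29613595] [53.07717208 53.3091068  12.44148951]
rim z 71.12383483658297 [68.68274549 72.39180827] ((406.09246826171875, 299.2231140136719), 72.76757049560547)
spokes 20.660954020368898
[397.9 302.2 227.2]
arc total -0.5102262549842174
[-0.03, -0.63, 2.6] 0.051022625498421736
[-0.03, -0.65, 2.64] 0.051022625498421736
[-0.02, -0.66, 2.67] 0.051022625498421736
[-0.02, -0.68, 2.7] 0.051022625498421736
[-0.02, -0.7, 2.74] 0.051022625498421736
[-0.02, -0.72, 2.77] 0.051022625498421736
[-0.01, -0.74, 2.8] 0.051022625498421736
[-0.01, -0.76, 2.84] 0.051022625498421736
[-0.01, -0.78, 2.87] 0.051022625498421736
[-0.01, -0.8, 2.9] 0.051022625498421736
```

View pics/seatc.png

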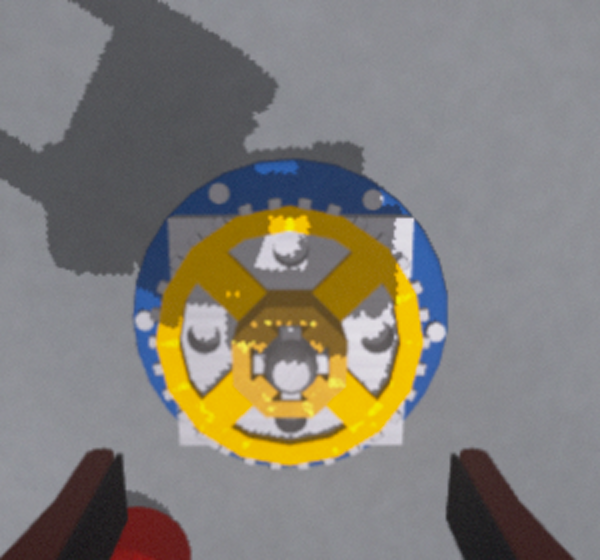

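The sprocket is seated: boss top about 104–105, rim top about 70, and plate holes visible in every opening. Crop positions are top (290,249), left (205,337), right (377,337). Next the pin.

Emit:
{"op": "apply_moves", "data": {"increments": [{"gripper": 100, "delta_pos": [0, -0.63, 2.6], "dr": [0.051, 0, 0]}, {"gripper": 100, "delta_pos": [0, -0.65, 2.64], "dr": [0.051, 0, 0]}, {"gripper": 100, "delta_pos": [0, -0.66, 2.67], "dr": [0.051, 0, 0]}, {"gripper": 100, "delta_pos": [0, -0.68, 2.7], "dr": [0.051, 0, 0]}, {"gripper": 100, "delta_pos": [0, -0.7, 2.74], "dr": [0.051, 0, 0]}]}}

```text
t: 14.45
ee_pos: [497.3, 206.0, 227.5]
orientation: [0.533, 1.506, -0.535]
ft_force: [0.0, 0.5, 0.6]
width: 87.8
```

Emit:
{"op": "apply_moves", "data": {"increments": [{"gripper": 100, "delta_pos": [0, -0.72, 2.77], "dr": [0.051, 0, 0]}, {"gripper": 100, "delta_pos": [0, -0.74, 2.8], "dr": [0.051, 0, 0]}, {"gripper": 100, "delta_pos": [0, -0.76, 2.84], "dr": [0.051, 0, 0]}, {"gripper": 100, "delta_pos": [0, -0.78, 2.87], "dr": [0.051, 0, 0]}, {"gripper": 100, "delta_pos": [0, -0.8, 2.9], "dr": [0.051, 0, 0]}]}}

```text
t: 14.87
ee_pos: [570.5, 79.1, 227.3]
orientation: [0.731, 1.446, -0.733]
ft_force: [0.2, 0.5, 0.5]
width: 87.9
```

Emit:
{"op": "apply_moves", "data": {"increments": [{"gripper": 100, "delta_pos": [0, -0.8, 2.95], "dr": [0.051, 0, 0]}, {"gripper": 100, "delta_pos": [0, -0.8, 2.95], "dr": [0.051, 0, 0]}, {"gripper": 100, "delta_pos": [0, 0, 0], "dr": [0, 0, 0]}, {"gripper": 100, "delta_pos": [0, 0, 0], "dr": [0, 0, 0]}, {"gripper": 100, "delta_pos": [0, 0, 0], "dr": [0, 0, 0]}]}}

```text
t: 15.28
ee_pos: [590.3, 23.2, 227.7]
orientation: [0.807, 1.418, -0.809]
ft_force: [-0.1, 0.2, -0.5]
width: 88.0
```

Run:
```python
from h import *
g=dict(np.load('seat.npz')); g['k1']=float(g['k1'])
hh=onplane(g,[(130+x/2,20+y/2) for x,y in((290,249),(205,336),(377,336))],62); print('holes',hh.round(1).tolist())
d=cam('wrist','pin1'); P=cloud(d); o=ctrl.get_obs(); p=np.array(o['ee_pos'])
hsv=cv2.cvtColor(d['img'],cv2.COLOR_RGB2HSV); h,s,v=[hsv[...,i].astype(int) for i in range(3)]
red=((h<8)|(h>172))&(s>140)&(np.hypot(P[...,0]-585,P[...,1]-23)<40)&(P[...,2]>60)
q=P[red]; print(len(q)); t=q[q[:,2]>np.percentile(q[:,2],95)-5]
print('pin top z',np.median(t[:,2]),'circ',cv2.minEnclosingCircle(t[:,:2].astype(np.float32)),'all z',q[:,2].min(),q[:,2].max())
plan([585,23,150],0,5)
```

```text
holes [[359.0, 321.4, 62.0], [380.8, 265.3, 62.0], [415.9, 343.1, 62.0]]
605
pin top z 111.14737074078923 circ ((571.928955078125, 14.810088157653809), 24.58719253540039) all z 83.29983045906675 305.294851104572
tcp [590.3  23.7 227.9] yawmat y [ 0.86   0.51  -0.001] F [-0.8  0.6 -0.1] w 88.0 t 15.33
[1.56, -0.1, -0.04] dr 0.0
```

Run:
```python
from h import *
d=cam('wrist'); P=cloud(d)
hsv=cv2.cvtColor(d['img'],cv2.COLOR_RGB2HSV); h,s,v=[hsv[...,i].astype(int) for i in range(3)]
red=((h<8)|(h>172))&(s>140)&(np.hypot(P[...,0]-585,P[...,1]-23)<25)&(P[...,2]>78)&(P[...,2]<118)
q=P[red]; t=P[red&(P[...,2]>106)]; print(len(q),len(t),np.median(t[:,2]),cv2.minEnclosingCircle(t[:,:2].astype(np.float32)),q[:,2].min())
N,L,st,c=cv2.connectedComponentsWithStats(red.astype(np.uint8)); print(st[1:],c[1:].round(1))
k=(abs(P[...,2]-40)<5)&(np.hypot(P[...,0]-585,P[...,1]-23)<75)&(s>80)&(h<25); print('block',cv2.minAreaRect(P[k][:,:2].astype(np.float32)),np.median(P[k][:,2]))
```

```text
605 469 111.03626437358255 ((584.2818603515625, 22.62729263305664), 10.69666862487793) 83.18760293198913
[[254 182  25  31 605]] [[266.3 197. ]]
block ((584.3106689453125, 21.91423797607422), (89.9382553100586, 89.9710464477539), 26.016429901123047) 41.279462686780526
```

Emit:
{"op": "apply_moves", "data": {"increments": [{"gripper": 100, "delta_pos": [2, -0.14, -0.05], "dr": [0, 0, 0]}, {"gripper": 100, "delta_pos": [2, -0.14, -0.05], "dr": [0, 0, 0]}, {"gripper": 100, "delta_pos": [2, -0.14, -0.05], "dr": [0, 0, 0]}, {"gripper": 100, "delta_pos": [2, -0.14, -0.05], "dr": [0, 0, 0]}, {"gripper": 100, "delta_pos": [2, 0, 0], "dr": [0, 0, 0]}]}}

```text
t: 15.8
ee_pos: [584.5, 23.1, 127.9]
orientation: [0.806, 1.416, -0.806]
ft_force: [0.2, -0.3, -0.6]
width: 87.9
```

Emit:
{"op": "apply_moves", "data": {"increments": [{"gripper": 100, "delta_pos": [1, 0, 0], "dr": [0, 0, 0]}, {"gripper": 100, "delta_pos": [0, 0, 0], "dr": [0, 0, 0]}, {"gripper": 100, "delta_pos": [0, 0, 0], "dr": [0, 0, 0]}, {"gripper": 100, "delta_pos": [0, 0, 0], "dr": [0, 0, 0]}, {"gripper": 100, "delta_pos": [0, 0, 0], "dr": [0, 0, 0]}]}}

```text
t: 16.22
ee_pos: [586.0, 22.0, 120.0]
orientation: [0.808, 1.414, -0.807]
ft_force: [-0.0, -0.6, -0.2]
width: 87.8
```

```bash
python3 -c "
from h import *
plan([584.3,22.6,86],0,2)"
```

```text
tcp [586.  22. 120.] yawmat y [0.861 0.509 0.002] F [-0.  -0.6 -0.2] w 87.8 t 16.22
[1.7, -0.06, -0.07] dr 0.0
```

Emit:
{"op": "apply_moves", "data": {"increments": [{"gripper": 100, "delta_pos": [1.2, -0.06, -0.07], "dr": [0, 0, 0]}, {"gripper": 100, "delta_pos": [1.2, -0.06, -0.07], "dr": [0, 0, 0]}, {"gripper": 100, "delta_pos": [1.0, 0, 0], "dr": [0, 0, 0]}, {"gripper": 100, "delta_pos": [0, 0, 0], "dr": [0, 0, 0]}, {"gripper": 100, "delta_pos": [0, 0, 0], "dr": [0, 0, 0]}]}}

```text
t: 16.63
ee_pos: [582.5, 22.3, 83.4]
orientation: [0.807, 1.418, -0.809]
ft_force: [0.4, 1.0, 0.6]
width: 87.7
```

Emit:
{"op": "apply_moves", "data": {"increments": [{"gripper": 0, "delta_pos": [0, 0, 0], "dr": [0, 0, 0]}, {"gripper": 0, "delta_pos": [0, 0, 0], "dr": [0, 0, 0]}, {"gripper": 0, "delta_pos": [0, 0, 0], "dr": [0, 0, 0]}, {"gripper": 0, "delta_pos": [0, 0, 0], "dr": [0, 0, 0]}, {"gripper": 0, "delta_pos": [0, 0, 0], "dr": [0, 0, 0]}]}}

```text
t: 17.05
ee_pos: [583.6, 22.4, 85.0]
orientation: [0.808, 1.415, -0.808]
ft_force: [-0.3, -0.0, 0.0]
width: 57.5
```

Emit:
{"op": "apply_moves", "data": {"increments": [{"gripper": 0, "delta_pos": [0, 0, 0], "dr": [0, 0, 0]}, {"gripper": 0, "delta_pos": [0, 0, 0], "dr": [0, 0, 0]}, {"gripper": 0, "delta_pos": [0, 0, 0], "dr": [0, 0, 0]}, {"gripper": 0, "delta_pos": [0, 0, 0], "dr": [0, 0, 0]}, {"gripper": 0, "delta_pos": [0, 0, 0], "dr": [0, 0, 0]}]}}

```text
t: 17.47
ee_pos: [583.4, 22.3, 84.7]
orientation: [0.808, 1.416, -0.808]
ft_force: [0.3, 0.1, -0.4]
width: 24.6
```

Emit:
{"op": "apply_moves", "data": {"increments": [{"gripper": 0, "delta_pos": [0, 0, 0], "dr": [0, 0, 0]}, {"gripper": 0, "delta_pos": [0, 0, 0], "dr": [0, 0, 0]}, {"gripper": 0, "delta_pos": [0, 0, 0], "dr": [0, 0, 0]}, {"gripper": 0, "delta_pos": [0, 0, 0], "dr": [0, 0, 0]}, {"gripper": 0, "delta_pos": [0, 0, 0], "dr": [0, 0, 0]}]}}

```text
t: 17.88
ee_pos: [583.4, 22.3, 84.7]
orientation: [0.808, 1.416, -0.808]
ft_force: [0.2, -0.0, 0.1]
width: 21.4
```

Emit:
{"op": "apply_moves", "data": {"increments": [{"gripper": 0, "delta_pos": [-1, 0, 0], "dr": [0, 0, 0]}, {"gripper": 0, "delta_pos": [-2, 0, 0], "dr": [0, 0, 0]}, {"gripper": 0, "delta_pos": [-3, 0, 0], "dr": [0, 0, 0]}, {"gripper": 0, "delta_pos": [-4, 0, 0], "dr": [0, 0, 0]}, {"gripper": 0, "delta_pos": [-4, 0, 0], "dr": [0, 0, 0]}]}}

```text
t: 18.3
ee_pos: [582.3, 22.3, 225.9]
orientation: [0.807, 1.417, -0.809]
ft_force: [0.5, 0.5, -2.1]
width: 21.4
```

Emit:
{"op": "apply_moves", "data": {"increments": [{"gripper": 0, "delta_pos": [-1, 0, 0], "dr": [0, 0, 0]}, {"gripper": 0, "delta_pos": [0, 0, 0], "dr": [0, 0, 0]}, {"gripper": 0, "delta_pos": [0, 0, 0], "dr": [0, 0, 0]}, {"gripper": 0, "delta_pos": [0, 0, 0], "dr": [0, 0, 0]}, {"gripper": 0, "delta_pos": [0, 0, 0], "dr": [0, 0, 0]}]}}

```text
t: 18.72
ee_pos: [582.0, 22.3, 232.4]
orientation: [0.807, 1.419, -0.81]
ft_force: [-0.7, -0.2, -1.4]
width: 21.1
```

Run:
```python
from h import *
d=cam('wrist','ph'); P=cloud(d)
cv2.imwrite('pics/phc.png',d['img'][:,:,::-1])
o=ctrl.get_obs(); R=cv2.Rodrigues(np.array(o['orientation']))[0]; print(np.degrees(np.arctan2(R[1,1],R[0,1])))
arc(482,227,np.arctan2(320.6,359.5),15); arc(482,227,np.arctan2(320.6,359.5),1)
```

```text
30.568367370162782
arc total 0.6899607717181253
[0.04, 0.61, -2.68] -0.04599738478120836
[0.04, 0.6, -2.65] -0.04599738478120836
[0.04, 0.59, -2.62] -0.04599738478120836
[0.03, 0.57, -2.59] -0.04599738478120836
[0.03, 0.56, -2.57] -0.04599738478120836
[0.03, 0.54, -2.54] -0.04599738478120836
[0.03, 0.53, -2.51] -0.04599738478120836
[0.03, 0.52, -2.48] -0.04599738478120836
[0.03, 0.5, -2.46] -0.04599738478120836
[0.03, 0.49, -2.43] -0.04599738478120836
[0.03, 0.47, -2.4] -0.04599738478120836
[0.02, 0.46, -2.38] -0.04599738478120836
[0.02, 0.45, -2.35] -0.04599738478120836
[0.02, 0.43, -2.32] -0.04599738478120836
[0.02, 0.42, -2.29] -0.04599738478120836
arc total 0.6899607717181253
[0.63, -3.97, -37.01] -0.6899607717181253
```

View pics/phc.png

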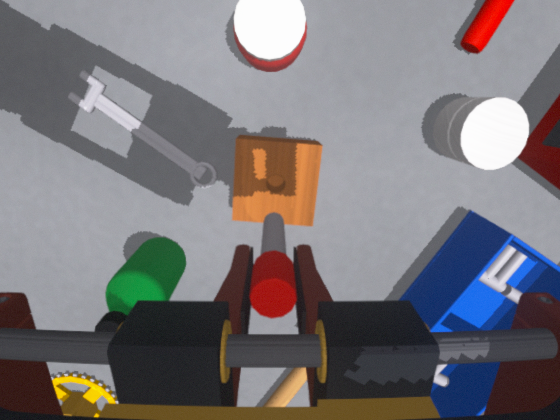

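The pin hangs upright, with its head at (271,280) and foot at (274,216). I'll carry it over the outer plate hole and fit the shank axis in the tool frame.

Emit:
{"op": "apply_moves", "data": {"increments": [{"gripper": 0, "delta_pos": [0, 0.61, -2.68], "dr": [-0.041, 0, 0]}, {"gripper": 0, "delta_pos": [0, 0.6, -2.65], "dr": [-0.041, 0, 0]}, {"gripper": 0, "delta_pos": [0, 0.58, -2.62], "dr": [-0.041, 0, 0]}, {"gripper": 0, "delta_pos": [0, 0.55, -2.6], "dr": [-0.041, 0, 0]}, {"gripper": 0, "delta_pos": [0, 0.53, -2.58], "dr": [-0.041, 0, 0]}]}}

```text
t: 19.18
ee_pos: [530.1, 146.8, 233.1]
orientation: [0.648, 1.474, -0.65]
ft_force: [-0.0, 1.3, -1.2]
width: 21.2
```

Emit:
{"op": "apply_moves", "data": {"increments": [{"gripper": 0, "delta_pos": [0, 0.5, -2.55], "dr": [-0.041, 0, 0]}, {"gripper": 0, "delta_pos": [0, 0.46, -2.52], "dr": [-0.041, 0, 0]}, {"gripper": 0, "delta_pos": [0, 0.43, -2.5], "dr": [-0.041, 0, 0]}, {"gripper": 0, "delta_pos": [0, 0.4, -2.47], "dr": [-0.041, 0, 0]}, {"gripper": 0, "delta_pos": [0, 0.37, -2.45], "dr": [-0.041, 0, 0]}]}}

```text
t: 19.6
ee_pos: [453.6, 247.4, 233.3]
orientation: [0.488, 1.517, -0.491]
ft_force: [-0.2, -0.0, -2.1]
width: 21.3
```

Emit:
{"op": "apply_moves", "data": {"increments": [{"gripper": 0, "delta_pos": [0, 0.34, -2.42], "dr": [-0.041, 0, 0]}, {"gripper": 0, "delta_pos": [0, 0.32, -2.4], "dr": [-0.041, 0, 0]}, {"gripper": 0, "delta_pos": [0, 0.3, -2.37], "dr": [-0.041, 0, 0]}, {"gripper": 0, "delta_pos": [0, 0.27, -2.35], "dr": [-0.041, 0, 0]}, {"gripper": 0, "delta_pos": [0, 0.25, -2.32], "dr": [-0.041, 0, 0]}]}}

```text
t: 20.02
ee_pos: [360.1, 321.1, 233.4]
orientation: [0.328, 1.547, -0.331]
ft_force: [-0.3, 0.9, -0.7]
width: 21.4
```

Emit:
{"op": "apply_moves", "data": {"increments": [{"gripper": 0, "delta_pos": [0, 0, 0], "dr": [0, 0, 0]}, {"gripper": 0, "delta_pos": [0, 0, 0], "dr": [0, 0, 0]}, {"gripper": 0, "delta_pos": [0, 0, 0], "dr": [0, 0, 0]}, {"gripper": 0, "delta_pos": [0, 0, 0], "dr": [0, 0, 0]}, {"gripper": 0, "delta_pos": [0, 0, 0], "dr": [0, 0, 0]}]}}

```text
t: 20.43
ee_pos: [362.2, 320.2, 234.4]
orientation: [0.332, 1.545, -0.333]
ft_force: [-0.8, -0.4, -1.6]
width: 21.2
```

```bash
cat > pinf.py <<'E'
from h import *
def shank(d,o):
    p=np.array(o['ee_pos']); R=cv2.Rodrigues(np.array(o['orientation']))[0]; T=(cloud(d)-p)@R
    m=(abs(T[...,1])<15)&(abs(T[...,2])<18)&(T[...,0]>12)&(T[...,0]<80); q=T[m]
    # circle fit per shank: near surface -> axis model y=a+bx, z=c+dx, radius 7.5
    from scipy.optimize import least_squares
    f=lambda k:np.hypot(q[:,1]-k[0]-k[1]*(q[:,0]-74.7),q[:,2]-k[2]-k[3]*(q[:,0]-74.7))-7.5
    s=least_squares(f,[0,0,0,0],loss='soft_l1'); print('n',len(q),'foot y,z in tool',s.x[[0,2]].round(2),'slope',s.x[[1,3]].round(3),'rms',np.sqrt(np.mean(s.fun**2)).round(2),'x max',np.percentile(q[:,0],98).round(1))
    return s.x
E
python3 - <<'E'
from pinf import *
d=cam('wrist','over'); o=ctrl.get_obs(); shank(d,o); R=cv2.Rodrigues(np.array(o['orientation']))[0]; print(np.degrees(np.arctan2(R[1,1],R[0,1])),R[:,0].round(3))
plan([359.5,320.6,227],0,1)
cv2.imwrite('pics/overc.png',cv2.resize(d['img'][60:320,140:420,::-1],None,fx=2.2,fy=2.2,interpolation=cv2.INTER_CUBIC))
E
```

```text
n 784 foot y,z in tool [0.13 1.71] slope [0.003 0.013] rms 0.25 x max 71.1
65.72009142023144 [-0. -0. -1.]
tcp [362.1 320.3 234.5] yawmat y [ 0.411  0.912 -0.   ] F [ 0.8  0.3 -1.2] w 21.2 t 20.48
[0.75, -0.08, -0.25] dr 0.0
```

View pics/overc.png

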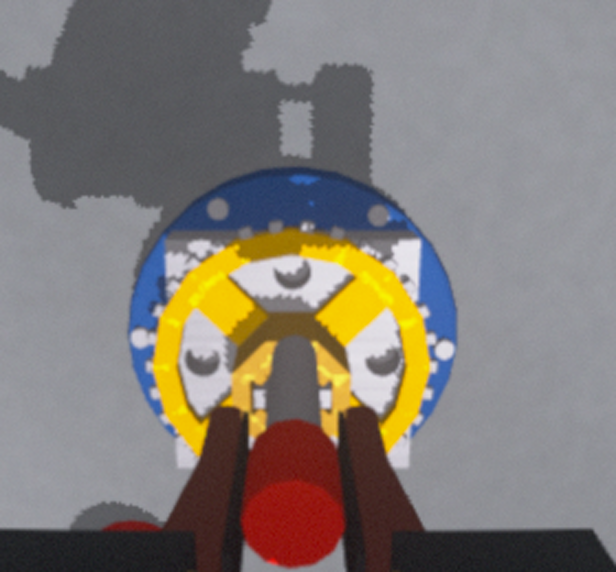

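The pin hangs straight (slope 0.013). The target hole is at crop (292,271), and its lower dark crescent is the hole rim. I'll fit the rims of the three visible holes.

```bash
cat > holes.py <<'E'
from h import *
from scipy.optimize import least_squares
def holes(d,o,guess,verbose=True):
    p=np.array(o['ee_pos']); R=cv2.Rodrigues(np.array(o['orientation']))[0]
    g=cv2.cvtColor(d['img'],cv2.COLOR_RGB2GRAY).astype(float); out=[]
    for u,v in guess:
        yy,xx=np.mgrid[int(v)-13:int(v)+14,int(u)-13:int(u)+14]; w=g[yy,xx]; c=np.hypot(xx-u,yy-v)
        br=np.percentile(w[c<13],80); lo=w[c<9].min(); thr=(br+lo)/2
        m=((w<thr)&(c<10)).astype(np.uint8); N,L,st,cc=cv2.connectedComponentsWithStats(m); k=1+np.argmax(st[1:,4]); ct=max(cv2.findContours((L==k).astype(np.uint8),0,cv2.CHAIN_APPROX_NONE)[0],key=len)[:,0]+[int(u)-13,int(v)-13]
        h=cv2.convexHull(ct)[:,0].astype(float); X=(onplane(d,ct,62)-p)@R; X=X[:,1:]
        # rim = points with max z for each y column
        key=ct[:,0]; rim=np.array([X[key==a][np.argmax(X[key==a][:,1])] for a in np.unique(key)]); 
        s=least_squares(lambda q:np.hypot(*(rim-q).T)-8.2,rim.mean(0)-[0,6],loss='soft_l1'); out.append(s.x)
        print('hole tool yz',s.x.round(2),'rms',np.sqrt(np.mean(s.fun**2)).round(2),'area',st[k,4],'br/lo',br,lo)
    return np.array(out)
E
python3 - <<'E'
from holes import *; from pinf import shank
d=cam('wrist'); o=ctrl.get_obs(); shank(d,o)
H=holes(d,o,[(140+x/2.2,60+y/2.2) for x,y in((292,271),(203,360),(384,360))])
print('L-R',H[2]-H[1],np.linalg.norm(H[2]-H[1]),'axis->top',H[0]-(H[1]+H[2])/2)
E
```

```text
n 781 foot y,z in tool [0.11 1.7 ] slope [0.003 0.012] rms 0.25 x max 71.2
hole tool yz [-0.39 -3.69] rms 0.3 area 109 br/lo 219.0 91.0
hole tool yz [-43.26  39.5 ] rms 0.23 area 115 br/lo 204.0 87.0
hole tool yz [43.57 39.77] rms 1.54 area 161 br/lo 221.0 91.0
L-R [86.8297079   0.26447901] 86.83011069071429 axis->top [ -0.54630252 -43.32138578]
```

Emit:
{"op": "apply_moves", "data": {"increments": [{"gripper": 0, "delta_pos": [1.6, 0, -0.15], "dr": [0, 0, 0]}, {"gripper": 0, "delta_pos": [1.6, 0, -0.15], "dr": [0, 0, 0]}, {"gripper": 0, "delta_pos": [1.6, 0, -0.15], "dr": [0, 0, 0]}, {"gripper": 0, "delta_pos": [1.6, -0.03, -0.07], "dr": [0, 0, 0]}, {"gripper": 0, "delta_pos": [1.6, 0, 0], "dr": [0, 0, 0]}]}}

```text
t: 20.95
ee_pos: [356.9, 322.4, 154.1]
orientation: [0.332, 1.545, -0.332]
ft_force: [0.3, -0.6, -1.4]
width: 21.2
```

Emit:
{"op": "apply_moves", "data": {"increments": [{"gripper": 0, "delta_pos": [0, 0, 0], "dr": [0, 0, 0]}, {"gripper": 0, "delta_pos": [0, 0, 0], "dr": [0, 0, 0]}, {"gripper": 0, "delta_pos": [0, 0, 0], "dr": [0, 0, 0]}, {"gripper": 0, "delta_pos": [0, 0, 0], "dr": [0, 0, 0]}, {"gripper": 0, "delta_pos": [0, 0, 0], "dr": [0, 0, 0]}]}}

```text
t: 21.37
ee_pos: [357.2, 323.0, 155.7]
orientation: [0.332, 1.544, -0.33]
ft_force: [-0.3, -0.3, -1.5]
width: 21.3
```

Run:
```python
from holes import *; from pinf import shank
d=cam('wrist','close'); o=ctrl.get_obs(); shank(d,o)
p=np.array(o['ee_pos']); R=cv2.Rodrigues(np.array(o['orientation']))[0]; print(p.round(1),o['ft_force'])
X=[[0.15-.1,-3.5+5.2-5.2+5.2],[ -43+.4,39.6+5.2],[43.4,39.6+5.2]]
W=[p+R@np.array([p[2]-62,a,b]) for a,b in X]; uv=proj(d,np.array(W)); print(uv.round(1))
cv2.imwrite('pics/closec.png',cv2.resize(d['img'][120:380,130:430,::-1],None,fx=2.2,fy=2.2,interpolation=cv2.INTER_CUBIC))
```

```text
n 778 foot y,z in tool [0.17 1.72] slope [0.002 0.013] rms 0.25 x max 71.0
[357.1 322.9 155.6] [ 1.4885108  -0.07101234 -1.71703732]
[[272.8 213.2]
 [221.5 262.1]
 [324.9 262.1]]
```

View pics/closec.png

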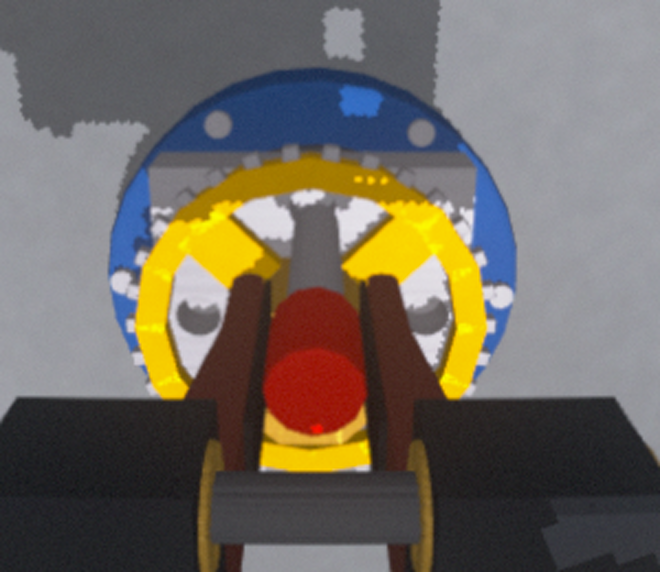

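The target hole is now partly behind the pin. The left hole at crop (200,315) and the right at (428,315) are visible, so I'll infer the target from those two.

Run:
```python
from holes import *; from pinf import shank
d=cam('wrist'); o=ctrl.get_obs(); k=shank(d,o)
H=holes(d,o,[(130+x/2.2,120+y/2.2) for x,y in((200,314),(428,314))])
a=H.mean(0); v=H[1]-H[0]; n=np.array([v[1],-v[0]])/np.linalg.norm(v); print('sep',np.linalg.norm(v),'angle',np.degrees(np.arctan2(v[1],v[0])),'target',a+43*n,'foot',k[[0,2]])
```

```text
n 779 foot y,z in tool [0.23 1.75] slope [0.004 0.013] rms 0.26 x max 71.1
hole tool yz [-43.57  45.38] rms 0.32 area 211 br/lo 205.0 89.0
hole tool yz [42.95 45.21] rms 0.35 area 234 br/lo 217.0 89.0
sep 86.52160414082041 angle -0.11281785399761216 target [-0.3913679   2.29230544] foot [0.23498109 1.75160121]
```

Emit:
{"op": "apply_moves", "data": {"increments": [{"gripper": 0, "delta_pos": [0.4, -0.03, 0.03], "dr": [0, 0, 0]}, {"gripper": 0, "delta_pos": [0.4, -0.03, 0.03], "dr": [0, 0, 0]}, {"gripper": 0, "delta_pos": [0.4, 0, 0], "dr": [0, 0, 0]}, {"gripper": 0, "delta_pos": [0.2, 0, 0], "dr": [0, 0, 0]}, {"gripper": 0, "delta_pos": [0, 0, 0], "dr": [0, 0, 0]}]}}

```text
t: 21.88
ee_pos: [356.5, 321.5, 139.9]
orientation: [0.33, 1.546, -0.332]
ft_force: [-0.2, -0.5, -1.8]
width: 21.3
```

Emit:
{"op": "apply_moves", "data": {"increments": [{"gripper": 0, "delta_pos": [0.1, 0, 0], "dr": [0, 0, 0]}, {"gripper": 0, "delta_pos": [0.1, 0, 0], "dr": [0, 0, 0]}, {"gripper": 0, "delta_pos": [0.1, 0, 0], "dr": [0, 0, 0]}, {"gripper": 0, "delta_pos": [0.1, 0, 0], "dr": [0, 0, 0]}, {"gripper": 0, "delta_pos": [0, 0, 0], "dr": [0, 0, 0]}]}}

```text
t: 22.3
ee_pos: [356.8, 321.8, 136.5]
orientation: [0.331, 1.545, -0.331]
ft_force: [-0.3, 0.7, -1.1]
width: 21.4
```

Emit:
{"op": "apply_moves", "data": {"increments": [{"gripper": 0, "delta_pos": [0.1, 0, 0], "dr": [0, 0, 0]}, {"gripper": 0, "delta_pos": [0.1, 0, 0], "dr": [0, 0, 0]}, {"gripper": 0, "delta_pos": [0.1, 0, 0], "dr": [0, 0, 0]}, {"gripper": 0, "delta_pos": [0, 0, 0], "dr": [0, 0, 0]}, {"gripper": 0, "delta_pos": [0, 0, 0], "dr": [0, 0, 0]}]}}

```text
t: 22.72
ee_pos: [356.9, 321.8, 133.6]
orientation: [0.331, 1.545, -0.331]
ft_force: [-0.5, -0.3, -1.8]
width: 21.6
```

Emit:
{"op": "apply_moves", "data": {"increments": [{"gripper": 0, "delta_pos": [0.1, 0, 0], "dr": [0, 0, 0]}, {"gripper": 0, "delta_pos": [0.1, 0, 0], "dr": [0, 0, 0]}, {"gripper": 0, "delta_pos": [0.1, 0, 0], "dr": [0, 0, 0]}, {"gripper": 0, "delta_pos": [0.1, 0, 0], "dr": [0, 0, 0]}, {"gripper": 0, "delta_pos": [0.1, 0, 0], "dr": [0, 0, 0]}]}}

```text
t: 23.13
ee_pos: [356.9, 321.8, 128.5]
orientation: [0.331, 1.545, -0.331]
ft_force: [-0.0, 0.4, -1.1]
width: 21.6
```

Emit:
{"op": "apply_moves", "data": {"increments": [{"gripper": 0, "delta_pos": [0.1, 0, 0], "dr": [0, 0, 0]}, {"gripper": 0, "delta_pos": [0.1, 0, 0], "dr": [0, 0, 0]}, {"gripper": 0, "delta_pos": [0.1, 0, 0], "dr": [0, 0, 0]}, {"gripper": 0, "delta_pos": [0.1, 0, 0], "dr": [0, 0, 0]}, {"gripper": 0, "delta_pos": [0.1, 0, 0], "dr": [0, 0, 0]}]}}

```text
t: 23.55
ee_pos: [356.9, 321.8, 123.6]
orientation: [0.331, 1.545, -0.331]
ft_force: [0.8, -0.2, -1.3]
width: 21.8
```

Emit:
{"op": "apply_moves", "data": {"increments": [{"gripper": 0, "delta_pos": [0.1, 0, 0], "dr": [0, 0, 0]}, {"gripper": 0, "delta_pos": [0.1, 0, 0], "dr": [0, 0, 0]}, {"gripper": 0, "delta_pos": [0.1, 0, 0], "dr": [0, 0, 0]}, {"gripper": 0, "delta_pos": [0, 0, 0], "dr": [0, 0, 0]}, {"gripper": 0, "delta_pos": [0, 0, 0], "dr": [0, 0, 0]}]}}

```text
t: 23.97
ee_pos: [356.9, 321.8, 120.6]
orientation: [0.331, 1.545, -0.331]
ft_force: [-0.3, 0.9, -1.1]
width: 21.7
```

Emit:
{"op": "apply_moves", "data": {"increments": [{"gripper": 0, "delta_pos": [0.1, 0, 0], "dr": [0, 0, 0]}, {"gripper": 0, "delta_pos": [0.1, 0, 0], "dr": [0, 0, 0]}, {"gripper": 0, "delta_pos": [0.05, 0, 0], "dr": [0, 0, 0]}, {"gripper": 0, "delta_pos": [0, 0, 0], "dr": [0, 0, 0]}, {"gripper": 0, "delta_pos": [0, 0, 0], "dr": [0, 0, 0]}]}}

```text
t: 24.38
ee_pos: [357.1, 322.0, 118.6]
orientation: [0.331, 1.545, -0.331]
ft_force: [-1.0, -1.2, 5.4]
width: 21.4
```

Emit:
{"op": "apply_moves", "data": {"increments": [{"gripper": 0, "delta_pos": [0.1, 0, 0], "dr": [0, 0, 0]}, {"gripper": 0, "delta_pos": [0, 0, 0], "dr": [0, 0, 0]}, {"gripper": 0, "delta_pos": [0, 0, 0], "dr": [0, 0, 0]}, {"gripper": 0, "delta_pos": [-0.1, 0, 0], "dr": [0, 0, 0]}, {"gripper": 0, "delta_pos": [0, 0, 0], "dr": [0, 0, 0]}]}}

```text
t: 24.8
ee_pos: [357.1, 322.0, 118.5]
orientation: [0.332, 1.545, -0.331]
ft_force: [-0.6, -0.3, 6.2]
width: 21.2
```

Emit:
{"op": "apply_moves", "data": {"increments": [{"gripper": 100, "delta_pos": [0, 0, 0], "dr": [0, 0, 0]}, {"gripper": 100, "delta_pos": [0, 0, 0], "dr": [0, 0, 0]}, {"gripper": 100, "delta_pos": [0, 0, 0], "dr": [0, 0, 0]}, {"gripper": 100, "delta_pos": [0, 0, 0], "dr": [0, 0, 0]}, {"gripper": 100, "delta_pos": [0, 0, 0], "dr": [0, 0, 0]}]}}

```text
t: 25.22
ee_pos: [356.8, 321.7, 118.0]
orientation: [0.331, 1.546, -0.331]
ft_force: [-0.0, -0.1, 0.8]
width: 51.1
```

Emit:
{"op": "apply_moves", "data": {"increments": [{"gripper": 100, "delta_pos": [0, 0, 0], "dr": [0, 0, 0]}, {"gripper": 100, "delta_pos": [0, 0, 0], "dr": [0, 0, 0]}, {"gripper": 100, "delta_pos": [0, 0, 0], "dr": [0, 0, 0]}, {"gripper": 100, "delta_pos": [-1, 0, 0], "dr": [0, 0, 0]}, {"gripper": 100, "delta_pos": [-3, 0, 0], "dr": [0, 0, 0]}]}}

```text
t: 25.63
ee_pos: [355.0, 320.1, 156.1]
orientation: [0.327, 1.55, -0.336]
ft_force: [0.4, 0.9, -0.2]
width: 84.5
```

Emit:
{"op": "apply_moves", "data": {"increments": [{"gripper": 100, "delta_pos": [-4, 0, 0], "dr": [0, 0, 0]}, {"gripper": 100, "delta_pos": [-4, 0, 0], "dr": [0, 0, 0]}, {"gripper": 100, "delta_pos": [0, 0, 0], "dr": [0, 0, 0]}, {"gripper": 100, "delta_pos": [0, 0, 0], "dr": [0, 0, 0]}, {"gripper": 100, "delta_pos": [0, 0, 0], "dr": [0, 0, 0]}]}}

```text
t: 26.05
ee_pos: [356.6, 321.6, 238.3]
orientation: [0.331, 1.545, -0.331]
ft_force: [-0.1, -0.3, -0.7]
width: 87.6
```

Run:
```python
from h import *
d=cam('wrist','fin'); P=cloud(d); hsv=cv2.cvtColor(d['img'],cv2.COLOR_RGB2HSV); h,s,v=[hsv[...,i].astype(int) for i in range(3)]
q=P[((h<8)|(h>172))&(s>140)&(np.hypot(P[...,0]-359,P[...,1]-321)<30)&(P[...,2]<180)]; print('pin head top',np.median(q[q[:,2]>np.percentile(q[:,2],60)],axis=0),'min',q[:,2].min())
m=(h>10)&(h<35)&(s>110)&(np.hypot(P[...,0]-399,P[...,1]-302)<75); b=P[m&(P[...,2]>95)&(P[...,2]<112)]; r=P[m&(P[...,2]<85)]; print('boss z',np.median(b[:,2]),'rim z',np.median(r[:,2]))
o=ctrl.get_obs(); print(np.round(o['ee_pos'],1),o['width'],o['t'])
s=cam('scene','fs'); a=cv2.resize(d['img'][80:330,140:420,::-1],(448,400)); c=cv2.resize(s['img'][120:320,130:480,::-1],(700,400))[:, :350*2]
cv2.imwrite('pics/finc.png',np.hstack([a[:, :400],cv2.resize(c,(400,400))]))
```

```text
pin head top [357.40251271 321.88491633 145.57840688] min 78.89422521340079
boss z 105.05747632683715 rim z 71.10129642757079
[356.2 321.2 237.4] 87.28851699788079 26.1
```

View pics/finc.png

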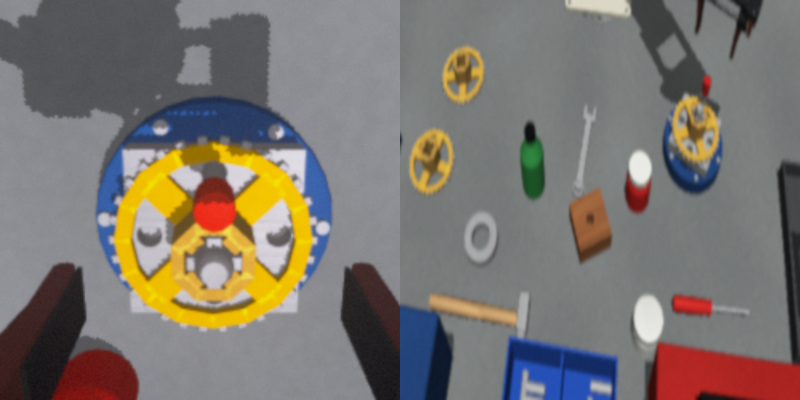

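The final views show the pin upright in the opening with its head top at about 144–145 mm (home is 144). The sprocket is flat, everything else is in place, and the gripper is clear.

```bash
python3 -c "
from h import *
print(ctrl.close_job())"
```

```text
the job is handed in; nothing more can be done
None
```

The job is done and handed in at about 26 s. The sprocket is seated flat on the drive plate and the pin is home in one of its holes.

- **Sprocket:** I took the sprocket farthest to the robot's left and turned it to the measured tooth angle of 65.8° before lowering it. The slots met the teeth straight away, so no pressing or turning search was needed.
- **Sprocket check:** At the end the boss top read 105 mm (expected 104) and the rim top 71 mm (expected 70). The camera depth reads about 1 mm high throughout, so it sits flat on the plate.
- **Pin:** I lined it up from the other two plate holes, which measured 86.5 mm apart (expected 86). It went in without resistance until it touched bottom at the expected depth, with about 6 N of contact force.
- **Pin check:** The head top reads 145.6 mm, about 144.4 mm after the same 1 mm bias (expected 144).
- **Everything else:** The gripper is open and well clear. By eye, the last scene view shows the other things where they were. No check failed. The wrist camera and the arm's position readings differed by 1–2 mm, so I aligned both parts from measurements within a single view.

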